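Change the slot gauges in the locking rack

TASK

Exchange the flat slot gauges in the gauge rack: the gauge standing in it now is due for calibration and goes out, laid flat and wholly on the black rubber mat; every gauge lying loose on the desk goes back in, blade first into the slot made for its width and pushed fully home against the back stop. The rack is locked: squeeze the two spring buttons on the head of its lock comb together and slide the comb to the left (seen from the robot) as far as it goes; when the gauges have been changed, slide it back to the right and let the buttons spring out, so that the rack is locked again. Do not disturb the measuring tools lying around.

Things in the scene. Friction and masses are not known exactly. Their poses are not given: they have to be found in the camera images.
- rack: Gauge rack, grey metal, fixed on the desk, 241 wide (y) x 96 x 42 mm high, four level slots open to its front (-x). Origin on the desk; x into the slots, y to its left. Slots: x -0.030 to the back stop at 0.018, z 0.023 to 0.033, 3 mm wider than the blade, mouths rounded 5 mm. Ledge for the handles at z 0.020, out to x -0.068. Roof top z 0.042, strips on it to 0.050
- lock_comb (a joint): Lock comb: steel comb 4 mm thick before the slot mouths (rack x -0.0346), slides along the rack's y. 0 = locked (teeth block the mouths and hold the blades' shoulders), 0.011 m = open, slid to the left (+y), 3.5 mm free on each side of a blade. Friction 2 N. Latched at both ends unless both buttons are pressed over 4 mm. A gauge over 3 mm short of home stops it closing
- head_grip (a point): Head of the lock comb on top of the rack: midway between its two buttons, 69 mm above the desk; axes as the rack's; moves with the comb. A grey button cap (20 mm wide, from 60 to 78 mm above the desk) on each x side; outer faces 36 mm apart when out, 24 mm when fully pressed. Head top at 80 mm. The comb's arms below reach 55 mm: keep fingertips above
- btn_front (a joint): Button on the head's front (robot) side, m pressed in: 0 = out, 0.006 = fully. Spring: 1.6 N at first, 6.4 N fully in. It stays partly in while the comb is not at an end of its travel
- btn_back (a joint): The same for the button on the head's far side
- nest_48 (a point): Slot for the 48 mm gauge (first from the left, seen from the robot): where the centre of that gauge's handle lies when fully home, tip against the back stop, handle resting on the ledge. x axis: straight into the slot (the gauge's x axis points the same way); y to the rack's left; z up
- nest_38 (a point): Slot for the 38 mm gauge (second from the left, seen from the robot): where the centre of that gauge's handle lies when fully home, tip against the back stop, handle resting on the ledge. x axis: straight into the slot (the gauge's x axis points the same way); y to the rack's left; z up
- nest_33 (a point): Slot for the 33 mm gauge (third from the left, seen from the robot): where the centre of that gauge's handle lies when fully home, tip against the back stop, handle resting on the ledge. x axis: straight into the slot (the gauge's x axis points the same way); y to the rack's left; z up. Here the gauge due for calibration stands at the start
- nest_28 (a point): Slot for the 28 mm gauge (fourth from the left, seen from the robot): where the centre of that gauge's handle lies when fully home, tip against the back stop, handle resting on the ledge. x axis: straight into the slot (the gauge's x axis points the same way); y to the rack's left; z up
- gauge_48_grip (a point): Flat slot gauge, steel blade 48 mm wide, 45.5 long, 6 thick (the widest); neck 8 wide, 14 long; black handle 60 long, 20 wide, 16 thick. 0.2 kg, lies flat, both faces alike. Point: handle centre, half-way up (8 mm above its underside). x axis: along the gauge to the blade (handle ends 30 mm ahead, neck 44, blade tip 89.5; balance point 20 mm ahead). y: across the handle. Blade at mid-thickness. May be absent
- gauge_38_grip (a point): Flat slot gauge, steel blade 38 mm wide, 45.5 long, 6 thick; neck 8 wide, 14 long; black handle 60 long, 20 wide, 16 thick. 0.2 kg, lies flat, both faces alike. Point: handle centre, half-way up (8 mm above its underside). x axis: along the gauge to the blade (handle ends 30 mm ahead, neck 44, blade tip 89.5; balance point 20 mm ahead). y: across the handle. Blade at mid-thickness. May be absent
- gauge_28_grip (a point): Flat slot gauge, steel blade 28 mm wide, 45.5 long, 6 thick (the narrowest); neck 8 wide, 14 long; black handle 60 long, 20 wide, 16 thick. 0.2 kg, lies flat, both faces alike. Point: handle centre, half-way up (8 mm above its underside). x axis: along the gauge to the blade (handle ends 30 mm ahead, neck 44, blade tip 89.5; balance point 20 mm ahead). y: across the handle. Blade at mid-thickness. May be absent
- gauge_33_grip (a point): Flat slot gauge, steel blade 33 mm wide, 45.5 long, 6 thick, in the rack at the start, due for calibration; neck 8 wide, 14 long; black handle 60 long, 20 wide, 16 thick. 0.2 kg, lies flat, both faces alike. Point: handle centre, half-way up (8 mm above its underside). x axis: along the gauge to the blade (handle ends 30 mm ahead, neck 44, blade tip 89.5; balance point 20 mm ahead). y: across the handle. Blade at mid-thickness
- gauge_33_tip (a point): Middle of the blade tip of that 33 mm gauge, half-way up its thickness
- mat: Black rubber mat, 160 (x) x 90 (y) x 4 mm thick, fixed on the desk to the right of the rack, with a thin grey border line. Origin on the desk under its middle, x along its length
- micrometer: Outside micrometer, 59 x 134 x 17 mm, lying beyond the rack; a bystander. Origin under its middle.
- dial_gauge: Dial indicator lying on its back, 94 x 56 x 22 mm, at the near edge of the work; a bystander. Origin under its middle.

How it is judged:
By the outcome, as a careful person would: the job done as asked, in the order asked, and still so for the second after the job is handed in, with the robot touching nothing.
Of gauge_48, gauge_38, gauge_28 only 2 to 3 are there at a start; the rules pass over those that are not, and their reading is None.
At some moment in a run one of gauge_48, gauge_38, gauge_28 may be knocked a few centimetres aside while the robot is not near it.
Once in a run the grip may slacken for a moment while it holds something.
It also fails if it takes over 210 s, if anything falls off the work surface, if the arm or the gripper's body presses on something with over 40 N, if the wrist force passes 120 N, or if a joint passes its speed limit or range.

ROBOT

A 6-joint arm with a two-finger parallel gripper is mounted at the origin on a cart in front of the work surface, level with it; the furniture and walls round the work are solid. World frame = base frame: x ahead of the robot, y to its left, z up, the work surface at z = 0. Lengths are in m, angles in rad, forces in N, time in s.
With the tool pointing down it reaches from about 0.35 to 0.975 m from the base axis. Payload 4.9 kg.
Tool frame: the origin (TCP) lies midway between the tips of the shut fingers; the grasp point (between the pads) lies 19 mm behind it; z points along the fingers, y is the direction in which the jaws open and shut (so a half turn about z gives the same grasp; the last joint's range is limited). The gripper opens to 85 mm and grips with 20 to 120 N. Pads are 22 mm wide; open, the fingers measure 114 mm over their backs; the gripper's body (76 mm by 85 mm) begins 54 mm behind the grasp point. The pads swing forward as they close: fully open they stand 13 mm farther back than shut.
Start: joints at [1.142, 0.053, 1.613, -0, 1.476, -0.119], TCP at [0.191, 0.595, 0.199] pointing down, gripper open.
Joint ranges: [-3.01, 3.01], [-1.01, 2.22], [0.06, 2.58], [-1.02, 4.17], [0.09, 2.62], [-3.14, 3.14]. Speed limits (rad/s): [2.57, 2.57, 3.14, 3.14, 3.14, 3.14].

INTERFACE

Orientations are given as a rotation vector (axis times angle).
In Python, from station import ctrl gives the robot as it stands.
- The arm moves only by the tool jog_arm, never from a script. Its argument "steps" is a list of rows, each an object of numbers: "dx", "dy", "dz": the shift along the world's x, y, z in units of 60 mm (1.0 is 60 mm); "twist": the turn about the world's z in units of 10 degrees (1.0 is 10 degrees). A call has 1 to 5 rows; each row is the pose to reach, as a shift and turn from the pose measured when the call began; what a row does not reach only later rows make up. A row lasts 1/8 s, in which the tool goes at most 62.5 mm and 10.7 degrees, less where a joint would pass 70% of its speed; a pose out of reach is approached as far as the arm can. A call with a gripper value outside its range is refused whole. "gripper" is the closure in counts, from 0 (fully open) to 255 (shut), set as the call begins (left out, the last holds). The fingers move at their own pace and stop on an object; "newtons" is the grip in N (left out, the last holds). Time passes only in rows, so rows that repeat a pose let the fingers close. It gives the time, the measured TCP pose, the force and the opening at its end, in the units of the state.
- ctrl.get_obs(): the state, without advancing time (a new reading comes with each control period).
- ctrl.get_image(name): name is "scene" or "top"; returns a dict with "frame" (420x560x3 uint8, red, green, blue), "range_z" (420x560 float32, m along the optical axis (not along the pixel's ray), 0 where there is no reading), "fx", "fy", "cx", "cy" (pixels), "extrinsics" (4x4, takes a point from camera to world coordinates). Camera axes: x right, y down, z forward; pixel columns grow to the right and rows downward; lengths in m; the calibration is good to about 2 mm. A picture is of the moment at which its call begins.
- ctrl.finish_job(): hands the job in, once; it reports no verdict.
The state is a dict: "t": time; "q": joint angles; "dq": joint speeds; "effort": joint torques, N m; "tool_pos": TCP position; "tool_rot": TCP orientation; "contact_force": force on the tool from outside, world axes, zero at the start; "wrist_torque": the same for the moment, N m; "opening": finger opening in m.
Only numpy, scipy, OpenCV 4.12 (cv2) and the standard library are available. Lean on these libraries where they do the work, as an engineer would, in place of code of your own. Each camera call takes 0.05 s, during which the arm holds its last target.

## Working session

There is one attempt and no reset: what is moved stays moved. The work goes in short steps, Python scripts to look and compute and a tool call to move; the robot and the scene stay as the last step left them, time stands still between calls to the robot, and variables do not carry over. Pictures are saved under pics/ and viewed, and the job is handed in when it is done.

Besides the shell and the picture viewer there is one more tool, called after "Emit:" as name([rows], argument=value, ...), one row to a line, values as JSON. jog_arm: Moves the arm, as the interface text tells. Its arguments: {"type":"object","properties":{"steps":{"type":"array"},"gripper":{"type":"number"},"newtons":{"type":"number"}},"required":["steps"]}

```bash
mkdir -p pics; ls; cat > h.py <<'E'
import numpy as np, cv2
from station import ctrl
def snap(n):
    d=ctrl.get_image(n); np.savez('last_%s.npz'%n,**d); return d
def save(d,name,box=None,s=1):
    f=d['frame'][:,:,::-1]
    if box: f=f[box[1]:box[3],box[0]:box[2]]
    if s!=1: f=cv2.resize(f,None,fx=s,fy=s,interpolation=cv2.INTER_CUBIC)
    cv2.imwrite('pics/'+name,f)
def ray(d,u,v):
    E=d['extrinsics']; r=E[:3,:3]@np.array([(u-d['cx'])/d['fx'],(v-d['cy'])/d['fy'],1]); return E[:3,3],r
def atz(d,u,v,z):
    o,r=ray(d,u,v); return o+r*(z-o[2])/r[2]
def p3(d,u,v):
    o,r=ray(d,u,v); return o+r*float(d['range_z'][int(round(v)),int(round(u))])
E
python3 - <<'E'
from h import *
for n in('scene','top'):
    d=snap(n); save(d,n+'0.png'); print(n,d['extrinsics'].round(3).tolist(),d['fx'],d['cx'],d['cy'])
o=ctrl.get_obs();print(o)
E
```

```text
pics
scene [[-0.421, -0.421, 0.803, -0.256], [-0.907, 0.174, -0.385, 0.587], [0.022, -0.89, -0.455, 0.517], [0.0, 0.0, 0.0, 1.0]] 410.74395499764717 278.2814041782146 204.7992664695125
top [[0.0, -0.993, 0.12, 0.436], [-1.0, 0.0, 0.007, 0.195], [-0.007, -0.12, -0.993, 0.9], [0.0, 0.0, 0.0, 1.0]] 406.9864523693384 278.6033372274346 209.4275908173138
{'t': 0.1, 'q': array([ 1.14201440e+00,  5.32866783e-02,  1.61415144e+00, -1.98749707e-05,
        1.47597040e+00, -1.19017428e-01]), 'dq': array([ 8.18504687e-04, -2.30067062e-03, -4.42494589e-03, -3.16143948e-04,
        5.80049021e-04,  3.43479786e-05]), 'effort': array([ 5.35893651e-04, -3.94903314e+01, -3.71363461e+01, -1.01285061e-04,
        3.99076205e-03,  4.21439336e-05]), 'tool_pos': array([0.19028146, 0.5946885 , 0.19829171]), 'tool_rot': array([-4.84557931e-01, -3.10351965e+00,  2.75402454e-03]), 'contact_force': array([0.00522164, 0.19101724, 0.28371936]), 'wrist_torque': array([ 0.04917388, -0.00046014, -0.00126317]), 'opening': 0.08551209719293808}
```

View pics/scene0.png

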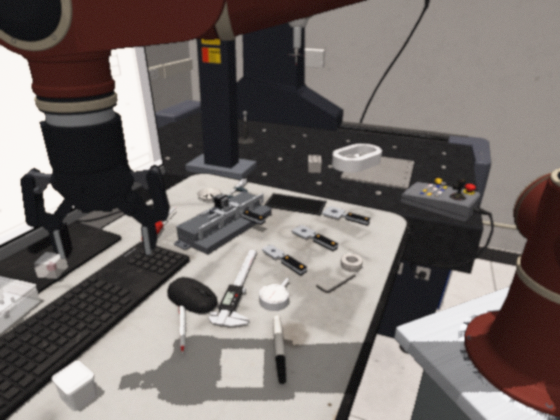

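View pics/top0.png

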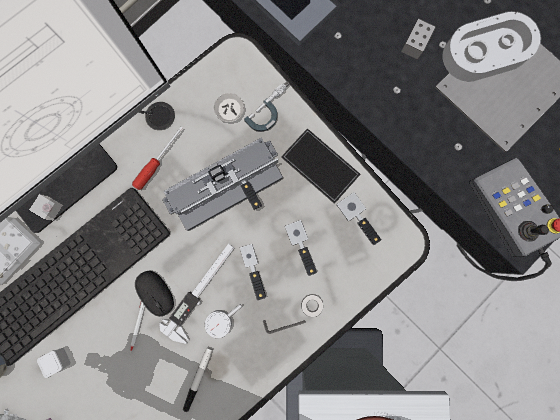

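```bash
python3 - <<'E'
from h import *
d=dict(np.load('last_top.npz')); save(d,'a1.png',(155,125,295,235),5.7); save(d,'a2.png',(235,180,395,300),5); save(d,'a3.png',(270,120,370,210),6)
E
```

```text
(no output)
```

View pics/a1.png

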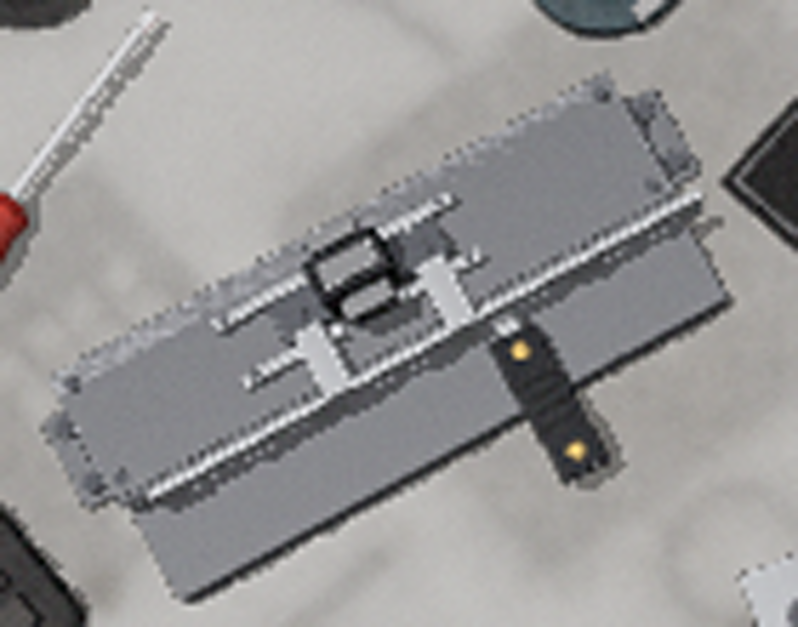

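View pics/a2.png

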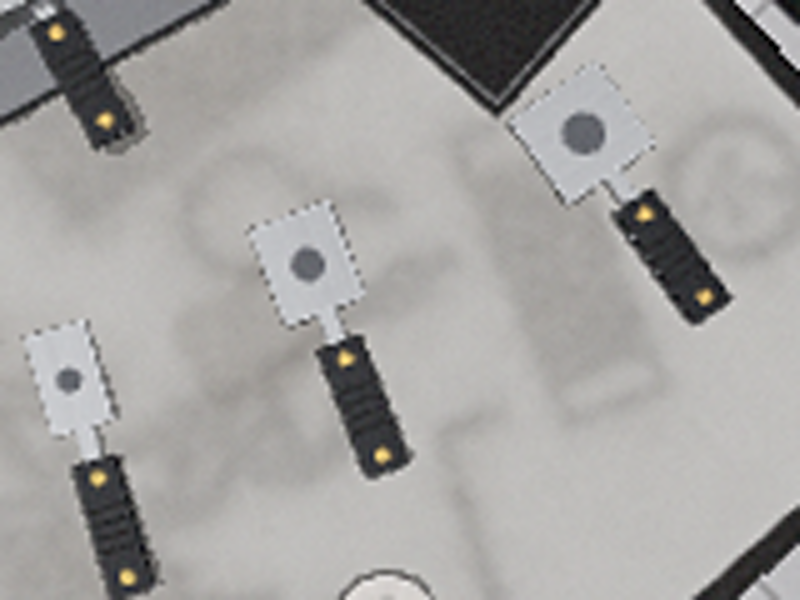

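View pics/a3.png

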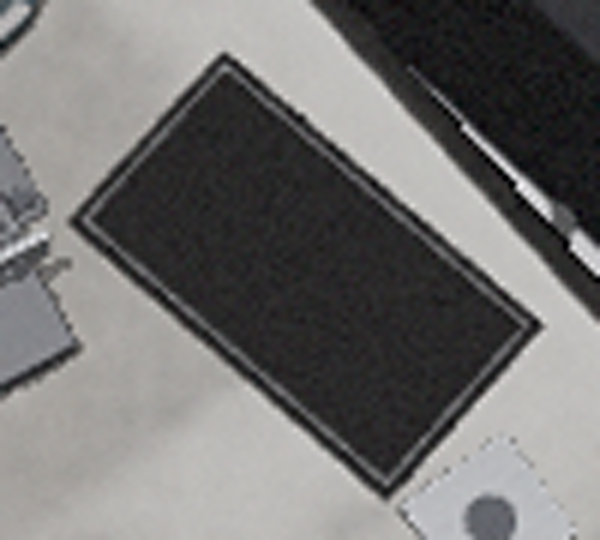

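```bash
python3 - <<'E'
from h import *
d=dict(np.load('last_top.npz'))
def c(b,s,pts,z):
    return [atz(d,b[0]+(x+.5)/s-.5,b[1]+(y+.5)/s-.5,z)[:2] for x,y in pts]
def g(n,b,s,p,q,z):
    a,e=c(b,s,[p,q],z); v=a-e; print(n,((a+e)/2).round(4),'yaw',np.degrees(np.arctan2(v[1],v[0])).round(2),np.linalg.norm(v).round(4))
A=(155,125),5.7;B=(235,180),5;M=(270,120),6
g('33',*A,(520,351),(576,451),.036)
g('33b',*B,(57,33),(106,119),.036)
g('38',*B,(346,358),(382,455),.016)
g('48',*B,(645,213),(705,296),.016)
g('28',*B,(98,477),(127,577),.016)
L=c(*A,[(185,601),(732,300)],.020);v=L[0]-L[1];print('ledge',np.array(L).round(4),np.linalg.norm(v),np.degrees(np.arctan2(-v[0],v[1])))
L=c(*A,[(57,380),(600,75),(690,170),(95,505)],.042);print('roof',np.array(L).round(4))
L=c(*A,[(150,495),(700,195)],.045);v=L[0]-L[1];print('strip',np.array(L).round(4),np.degrees(np.arctan2(-v[0],v[1])))
L=np.array(c(*M,[(225,55),(75,220),(388,495),(542,323)],.004));print('mat',L.round(4),L.mean(0).round(4),np.degrees(np.arctan2(*(L[1]-L[2])[::-1])))
# head region heights
b,s=A
E=d['extrinsics'];v,u=np.mgrid[125:235,155:295]
X=np.stack([(u-d['cx'])/d['fx'],(v-d['cy'])/d['fy'],np.ones(u.shape)],-1)*d['range_z'][125:235,155:295,None]
W=X@E[:3,:3].T+E[:3,3]
np.save('rackpts.npy',W)
m=W[...,2]>.072
print('head',m.sum(),W[m].mean(0).round(4),W[m].min(0).round(4),W[m].max(0).round(4))
h=np.clip(W[...,2]/.085*255,0,255).astype(np.uint8)
cv2.imwrite('pics/h1.png',cv2.resize(cv2.applyColorMap(h,cv2.COLORMAP_JET),None,fx=5.7,fy=5.7,interpolation=cv2.INTER_NEAREST))
d=snap('scene');save(d,'s1.png',(165,175,285,255),6.6)
E
```

```text
33 [0.5721 0.2618] yaw 29.35 0.0438
33b [0.5724 0.2615] yaw 29.77 0.0431
38 [0.4314 0.14  ] yaw 20.1 0.0441
48 [0.497  0.0045] yaw 34.78 0.0439
28 [0.3802 0.248 ] yaw 16.77 0.044
ledge [[0.4977 0.4006]
 [0.614  0.1923]] 0.2384762859334292 29.178069524891832
roof [[0.5792 0.4459]
 [0.6967 0.2426]
 [0.6596 0.2083]
 [0.532  0.43  ]]
strip [[0.5354 0.4089]
 [0.6492 0.2045]] 29.103197939717568
mat [[0.7291 0.1375]
 [0.6652 0.1943]
 [0.5609 0.0786]
 [0.6257 0.0201]] [0.6452 0.1076] 47.977404686714976
head 289 [0.5681 0.2959 0.2916] [0.4362 0.1954 0.0722] [0.6342 0.3484 0.9002]
```

View pics/h1.png

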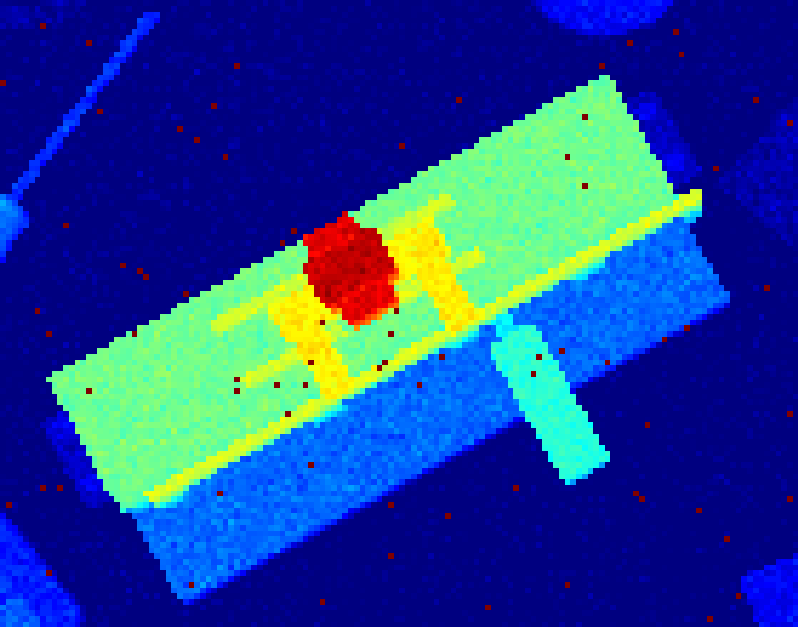

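View pics/s1.png

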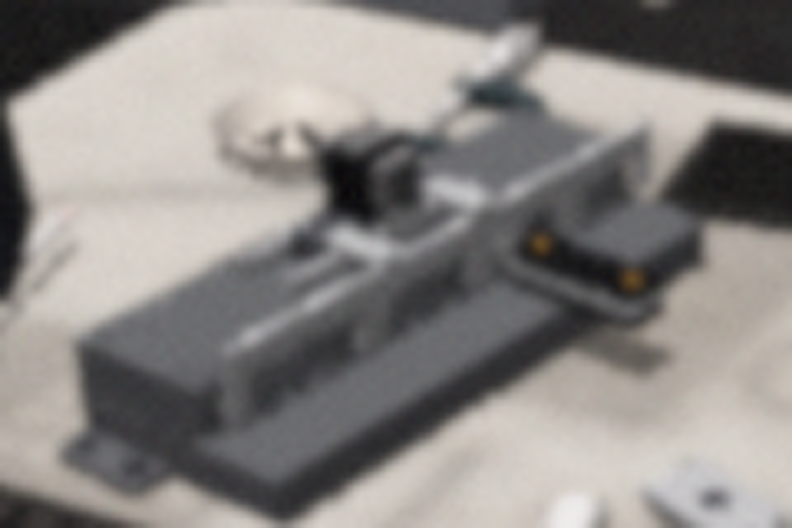

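```bash
python3 - <<'E'
from h import *
from scipy.optimize import minimize
W=np.load('rackpts.npy').reshape(-1,3); W=W[(W[:,2]<.1)&(W[:,2]>-.01)]
def fr(p,P):
    c,s=np.cos(p[2]),np.sin(p[2]);dx,dy=P[:,0]-p[0],P[:,1]-p[1];return dx*c+dy*s,-dx*s+dy*c
p0=[.6144,.3302,np.radians(29.3)]
x,y=fr(p0,W); k=(abs(x+.02)<.075)&(abs(y)<.145)&~((x<-.03)&(abs(y+.039)<.02)); V=W[k]
hi=V[:,2]>.013; lo=V[:,2]<.004
def cost(p):
    x,y=fr(p,V); dd=np.minimum(np.minimum(x+.068,.028-x),.1205-abs(y)) # inside positive
    return np.clip(-dd[hi],0,.004).sum()+np.clip(dd[lo],0,.004).sum()
r=minimize(cost,p0,method='Nelder-Mead',options=dict(initial_simplex=[p0,[p0[0]+.004]+p0[1:],[p0[0],p0[1]+.004,p0[2]],[p0[0],p0[1],p0[2]+.03]]))
p=r.x;print(p.round(4),np.degrees(p[2]),cost(p0),r.fun)
np.save('rack.npy',p)
x,y=fr(p,W)
h=(W[:,2]>.070)&(abs(y)<.06)
for lohi in((.074,.085),(.057,.085)):
    m=(W[:,2]>lohi[0])&(W[:,2]<lohi[1])&(abs(y)<.08); print('head',m.sum(),[np.percentile(a[m],[1,50,99]).round(4) for a in(x,y)],((x[m].min()+x[m].max())/2,(y[m].min()+y[m].max())/2))
print('33 in rack',fr(p,np.array([[.5722,.2617]])))
E
```

```text
[0.6156 0.3314 0.5132] 29.404036202365585 0.209866463821491 0.06407034391681105
head 207 [array([-0.0186, -0.0018,  0.0164]), array([-0.0141,  0.0001,  0.0147])] (np.float64(-0.001024224872684644), np.float64(0.00018243047109652716))
head 243 [array([-0.0188, -0.0035,  0.0165]), array([-0.0146,  0.0004,  0.0232])] (np.float64(-0.0003987540700159699), np.float64(-0.0003260316842297259))
33 in rack (array([-0.07208268]), array([-0.03940995]))
```

Emit:
jog_arm([
  {"dx": 1.0,"dy": -0.6,"twist": -1},
  {"dx": 2.0,"dy": -1.2,"twist": -2},
  {"dx": 3.0,"dy": -1.8,"twist": -3},
  {"dx": 3.6,"dy": -2.2,"twist": -4.28},
  {"dx": 4.0,"dy": -2.4,"twist": -4.28},
], gripper=70, newtons=60)

```text
validation failed for argument at $.st...
```

```bash
cat >> h.py <<'E'
from scipy.spatial.transform import Rotation as Ro
RK=np.load('rack.npy')
def rack2w(x,y):
    c,s=np.cos(RK[2]),np.sin(RK[2]); return np.array([RK[0]+c*x-s*y,RK[1]+s*x+c*y])
def w2rack(q):
    c,s=np.cos(RK[2]),np.sin(RK[2]); d=np.array(q[:2])-RK[:2]; return np.array([c*d[0]+s*d[1],-s*d[0]+c*d[1]])
def yaw(o=None):
    o=o or ctrl.get_obs(); M=Ro.from_rotvec(o['tool_rot']).as_matrix(); return np.degrees(np.arctan2(M[1,1],M[0,1])), M[:,2]
def go(x,y,z,a):
    """print jog units to reach TCP xyz with jaw axis at a deg (mod 180)"""
    o=ctrl.get_obs(); t=o['tool_pos']; yw,zz=yaw(o); da=(a-yw+90)%180-90
    print('t',o['t'],'pos',t.round(4),'rack',w2rack(t).round(4),'jaw',yw.round(2),'zax',zz.round(3),'op',round(o['opening'],4),'F',o['contact_force'].round(1))
    print('  dx %.3f dy %.3f dz %.3f twist %.3f'%(*((np.array([x,y,z])-t)/.06),da/10))
E
python3 -c "
from h import *
go(*rack2w(-.0007,0),.12,29.4)"
```

```text
t 0.15 pos [0.1903 0.5947 0.1984] rack [-0.2413  0.4382] jaw 72.25 zax [-0.001 -0.001 -1.   ] op 0.0855 F [ 0.7 -1.1 -0. ]
  dx 7.079 dy -4.394 dz -1.307 twist -4.285
```

Emit:
jog_arm([
  {"dx": 1.0,"dy": -0.6,"dz": 0,"twist": -1.0},
  {"dx": 1.8,"dy": -1.1,"dz": 0,"twist": -2.0},
], gripper=70, newtons=60)

```text
t: 0.4
tool_pos: [0.2974, 0.5289, 0.1979]
tool_rot: [-1.021, -2.97, 0.003]
contact_force: [0.8, 1.2, -0.5]
opening: 0.0618
```

Emit:
jog_arm([
  {"dx": 0.8,"dy": -0.5,"dz": 0,"twist": -1.0},
  {"dx": 1.7,"dy": -1.0,"dz": 0,"twist": -2.0},
  {"dx": 2.6,"dy": -1.6,"dz": 0,"twist": -2.3},
  {"dx": 3.5,"dy": -2.2,"dz": 0,"twist": -2.3},
  {"dx": 4.3,"dy": -2.7,"dz": -0.2,"twist": -2.3},
])

```text
t: 1.02
tool_pos: [0.5574, 0.3659, 0.1869]
tool_rot: [-1.594, -2.707, -0.0]
contact_force: [0.2, 0.7, -0.3]
opening: 0.0618
```

```bash
python3 -c "
from h import *
go(*rack2w(-.0007,0),.12,29.4)"
```

```text
t 1.025 pos [0.5574 0.3659 0.1869] rack [-0.0338  0.0586] jaw 29.04 zax [ 0.  0. -1.] op 0.0618 F [ 0.2  0.7 -0.3]
  dx 0.960 dy -0.580 dz -1.115 twist 0.036
```

Emit:
jog_arm([
  {"dx": 0.7,"dy": -0.4,"dz": -0.3,"twist": 0.04},
  {"dx": 0.96,"dy": -0.58,"dz": -1.0,"twist": 0.04},
  {"dx": 0.96,"dy": -0.58,"dz": -1.1,"twist": 0.04},
  {"dx": 0.96,"dy": -0.58,"dz": -1.1,"twist": 0.04},
])

```text
t: 1.52
tool_pos: [0.6142, 0.3315, 0.1206]
tool_rot: [-1.583, -2.712, 0.001]
contact_force: [0.4, 0.3, 0.3]
opening: 0.0622
```

```bash
python3 -c "
from h import *
go(*rack2w(-.0007,0),.058,29.4)
d=snap('top');save(d,'b1.png',(155,125,295,235),5.7)
d=snap('scene');save(d,'b2.png',(165,135,285,235),6.6)"
```

```text
t 1.525 pos [0.6142 0.3315 0.1206] rack [-0.0012  0.0008] jaw 29.47 zax [-0.001 -0.    -1.   ] op 0.0622 F [0.4 0.3 0.3]
  dx 0.014 dy -0.007 dz -1.043 twist -0.007
```

View pics/b2.png

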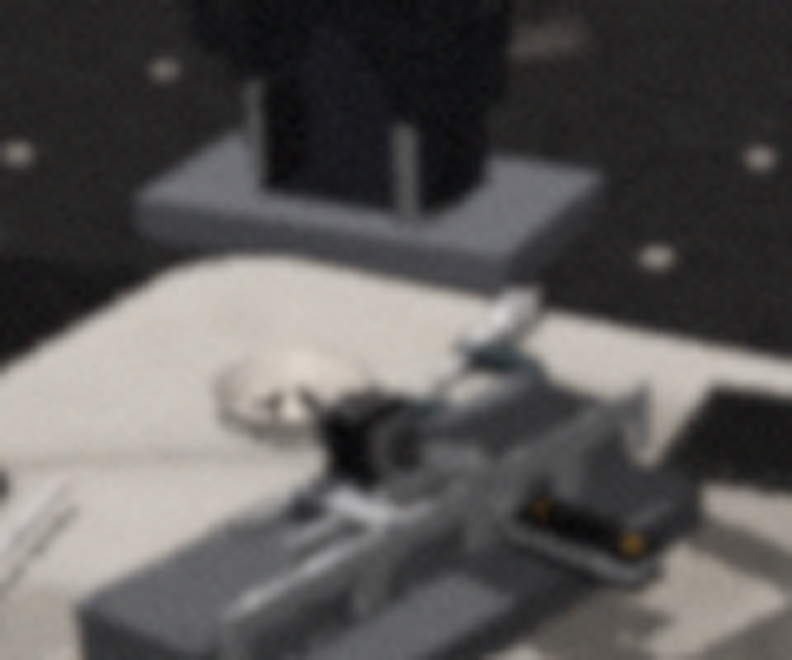

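Emit:
jog_arm([
  {"dx": 0.01,"dy": -0.01,"dz": -0.6,"twist": 0},
  {"dx": 0.01,"dy": -0.01,"dz": -1.02,"twist": 0},
  {"dx": 0.01,"dy": -0.01,"dz": -1.02,"twist": 0},
])

```text
t: 2.0
tool_pos: [0.6142, 0.3323, 0.0611]
tool_rot: [1.58, 2.715, 0.001]
contact_force: [-0.8, 0.0, -0.2]
opening: 0.0617
```

Emit:
jog_arm([
  {"dx": 0,"dy": 0,"dz": 0,"twist": 0},
  {"dx": 0,"dy": 0,"dz": 0,"twist": 0},
  {"dx": 0,"dy": 0,"dz": 0,"twist": 0},
  {"dx": 0,"dy": 0,"dz": 0,"twist": 0},
], gripper=255, newtons=40)

```text
t: 2.5
tool_pos: [0.6145, 0.3324, 0.0618]
tool_rot: [1.58, 2.715, 0.002]
contact_force: [-0.1, 0.1, 0.4]
opening: -0.0002
```

```bash
python3 -c "
from h import *
go(*rack2w(-.0007,0.011),.058,29.4)"
```

```text
t 2.5 pos [0.6145 0.3324 0.0618] rack [-0.0005  0.0014] jaw 29.59 zax [ 0.001  0.001 -1.   ] op -0.0002 F [-0.1  0.1  0.4]
  dx -0.082 dy 0.138 dz -0.063 twist -0.019
```

```bash
python3 -c "
from h import *
d=snap('top');save(d,'c1.png',(155,95,295,235),5)
d=snap('scene');save(d,'c2.png',(145,115,285,255),5)"
```

```text
(no output)
```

View pics/c2.png

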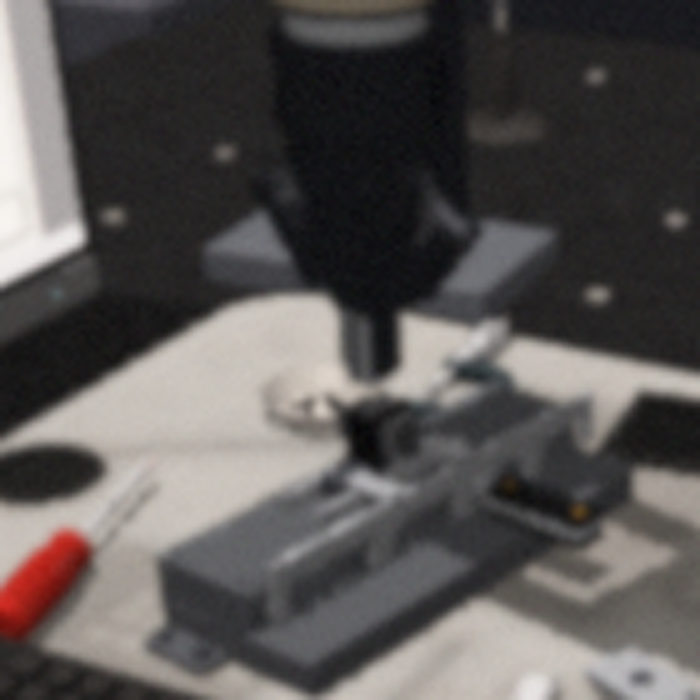

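View pics/c1.png

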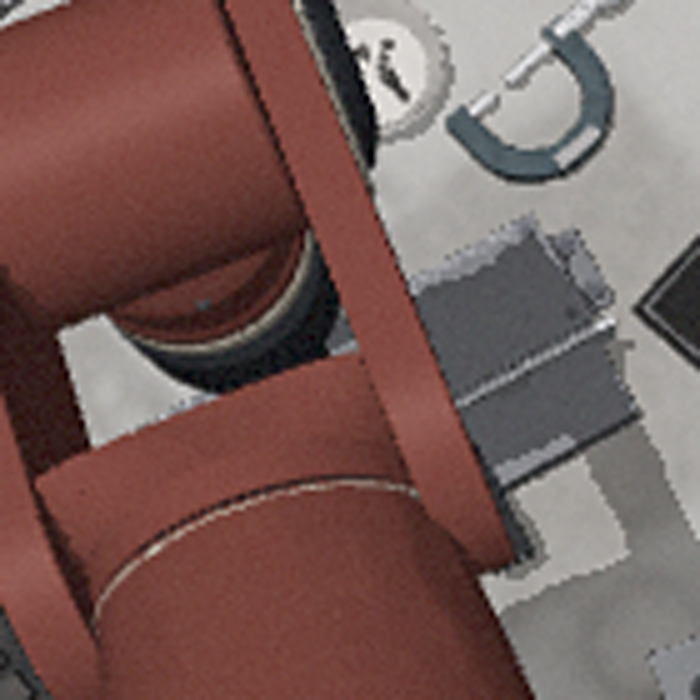

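```bash
python3 -c "
from h import *
d=dict(np.load('last_scene.npz'));E=np.linalg.inv(d['extrinsics'])
def pr(P):
    c=E[:3,:3]@np.array(P)+E[:3,3];return (d['fx']*c[0]/c[2]+d['cx'],d['fy']*c[1]/c[2]+d['cy'])
for z in (.05,.0618,.08,.1): u,v=pr([.6145,.3324,z]);print(z,(u-145)*5,(v-115)*5)
h=rack2w(-.0007,0);u,v=pr([*h,.08]);print('head',(u-145)*5,(v-115)*5)
for u,v in((370,370),(360,350),(385,350),(380,420),(365,425),(360,430)):
  a,b=145+u/5,115+v/5;print(u,v,p3(d,a,b).round(4))
"
```

```text
0.05 369.0571010216979 459.2154994596609
0.0618 368.00529783468875 437.7898347258517
0.08 366.3608111586358 404.2909628689259
0.1 364.52188375431376 366.83125318040663
head 368.64196265092886 403.3940544250393
370 370 [0.6031 0.3331 0.1033]
360 350 [0.6048 0.337  0.1137]
385 350 [0.6031 0.3253 0.1124]
380 420 [0.5977 0.331  0.0789]
365 425 [0.6005 0.3377 0.0762]
360 430 [0.6032 0.3395 0.0726]
```

```bash
python3 -c "
from h import *
go(.6,.3,.06,29)
d=snap('scene');save(d,'d2.png',(190,160,250,220),10)
for u in (213,216,219,222):
  for v in range(184,200,2): print(u,v,p3(d,u,v).round(3),end=' ')
  print()
"
```

```text
t 2.6 pos [0.6143 0.3323 0.0613] rack [-0.0007  0.0014] jaw 29.59 zax [ 0.001  0.001 -1.   ] op -0.0001 F [0.3 0.3 0.6]
  dx -0.238 dy -0.538 dz -0.021 twist -0.059
213 184 [0.622 0.342 0.11 ] 213 186 [0.622 0.342 0.105] 213 188 [0.798 0.293 0.016] 213 190 [0.798 0.294 0.01 ] 213 192 [0.797 0.294 0.003] 213 194 [0.785 0.298 0.003] 213 196 [0.619 0.344 0.08 ] 213 198 [0.62  0.344 0.074] 
216 184 [0.609 0.338 0.115] 216 186 [0.61  0.338 0.109] 216 188 [0.61  0.338 0.104] 216 190 [0.61  0.339 0.099] 216 192 [0.785 0.289 0.008] 216 194 [0.63  0.333 0.078] 216 196 [0.611 0.339 0.083] 216 198 [0.605 0.341 0.08 ] 
219 184 [0.607 0.331 0.115] 219 186 [0.605 0.332 0.11 ] 219 188 [0.607 0.332 0.104] 219 190 [0.601 0.334 0.102] 219 192 [0.605 0.333 0.095] 219 194 [0.624 0.328 0.08 ] 219 196 [0.612 0.331 0.081] 219 198 [0.602 0.334 0.08 ] 
222 184 [0.598 0.327 0.118] 222 186 [0.601 0.326 0.111] 222 188 [0.6   0.327 0.106] 222 190 [0.61  0.324 0.096] 222 192 [0.794 0.268 0.   ] 222 194 [0.619 0.322 0.081] 222 196 [0.609 0.325 0.081] 222 198 [0.605 0.326 0.078]
```

View pics/d2.png

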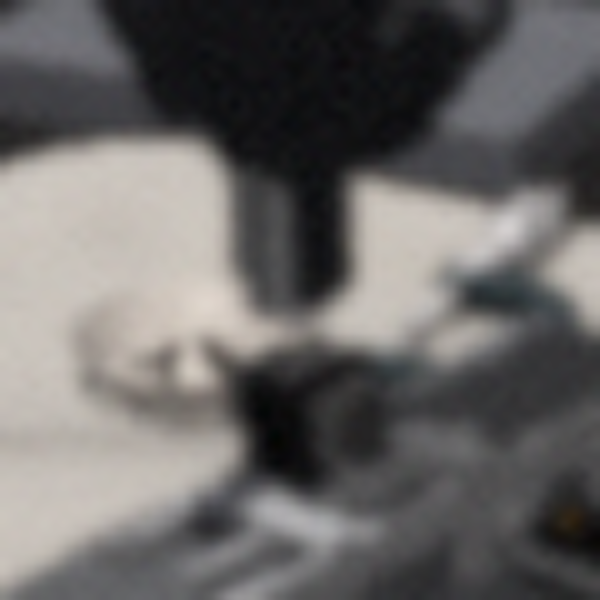

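```bash
python3 - <<'E'
from h import *
d=dict(np.load('last_scene.npz'))
E=d['extrinsics'];v,u=np.mgrid[0:420,0:560]
def cloud(d):
    X=np.stack([(u-d['cx'])/d['fx'],(v-d['cy'])/d['fy'],np.ones(u.shape)],-1)*d['range_z'][...,None]
    return X@d['extrinsics'][:3,:3].T+d['extrinsics'][:3,3]
W=cloud(d);m=(np.hypot(W[...,0]-.6145,W[...,1]-.3324)<.03)&(W[...,2]>.085)&(W[...,2]<.2)
z=W[...,2][m];print(m.sum(),np.sort(z)[:20].round(4))
lo=m&(W[...,2]<.12);print(W[lo].mean(0),W[lo].min(0),W[lo].max(0))
t=snap('top');W=cloud(t);print('desk z',np.median(W[300:330,200:210,2]))
import cv2
o=cv2.imread('pics/scene0.png');cv2.imwrite('pics/e.png',cv2.resize(o[150:280,0:200],None,fx=4,fy=4))
E
```

```text
627 [0.0941 0.0945 0.0946 0.0948 0.0952 0.0955 0.0963 0.0963 0.0978 0.0986
 0.0987 0.0988 0.0993 0.0996 0.0996 0.1002 0.1005 0.1007 0.1008 0.1011]
[0.60668063 0.33187805 0.10857436] [0.59754413 0.31663288 0.09412007] [0.62361819 0.34230069 0.11981654]
desk z 0.5157563269292673
```

View pics/e.png

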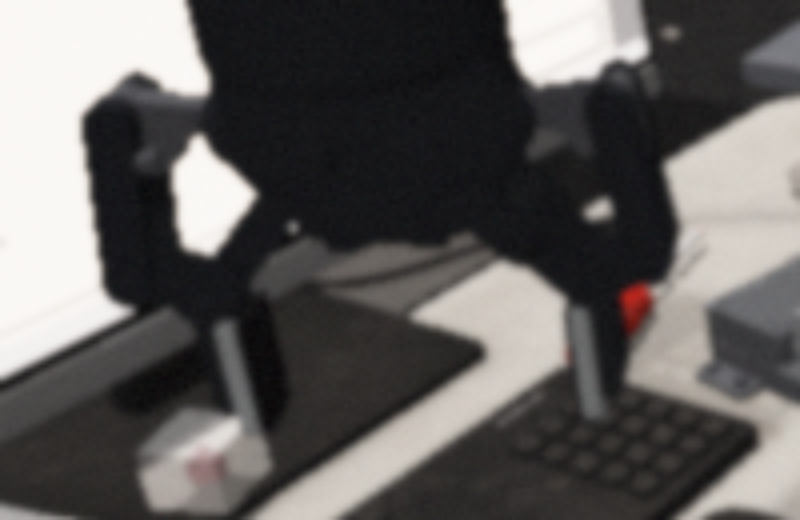

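```bash
python3 - <<'E'
from h import *
d=dict(np.load('last_scene.npz'))
j=np.array([np.cos(np.radians(72.2)),np.sin(np.radians(72.2))])
for u,v,s in((61.7,257,1),(148.3,253.8,-1)):
    xy=np.array([.1905,.5947])+s*j*.0427
    o,r=ray(d,u,v); k=np.dot(xy-o[:2],r[:2])/np.dot(r[:2],r[:2]); print(o+k*r,xy)
E
```

```text
[0.20277185 0.64193403 0.24324377] [0.20355319 0.63535593]
[0.1770748  0.54976277 0.23930349] [0.17744681 0.55404407]
```

Emit:
jog_arm([
  {"dx": 0,"dy": -0.02,"dz": -0.04,"twist": 0},
  {"dx": 0,"dy": -0.02,"dz": -0.08,"twist": 0},
  {"dx": 0,"dy": -0.02,"dz": -0.12,"twist": 0},
  {"dx": 0,"dy": -0.02,"dz": -0.12,"twist": 0},
])

```text
t: 3.2
tool_pos: [0.614, 0.3309, 0.0534]
tool_rot: [-1.58, -2.715, -0.0]
contact_force: [0.5, 1.5, -0.3]
opening: 0.0001
```

Emit:
jog_arm([
  {"dx": 0,"dy": 0,"dz": -0.02,"twist": 0},
  {"dx": 0,"dy": 0,"dz": -0.03,"twist": 0},
])

```text
t: 3.45
tool_pos: [0.6139, 0.3309, 0.0515]
tool_rot: [-1.58, -2.715, -0.0]
contact_force: [-0.1, -0.2, 0.6]
opening: -0.0002
```

Emit:
jog_arm([
  {"dx": 0,"dy": 0,"dz": -0.02,"twist": 0},
  {"dx": 0,"dy": 0,"dz": -0.03,"twist": 0},
])

```text
t: 3.7
tool_pos: [0.6138, 0.3309, 0.0495]
tool_rot: [-1.58, -2.714, 0.0]
contact_force: [0.0, -0.0, -0.3]
opening: 0.0004
```

Emit:
jog_arm([
  {"dx": 0,"dy": 0,"dz": -0.02,"twist": 0},
  {"dx": 0,"dy": 0,"dz": -0.02,"twist": 0},
])

```text
t: 3.95
tool_pos: [0.6138, 0.3309, 0.0483]
tool_rot: [-1.58, -2.714, 0.0]
contact_force: [0.1, 0.1, 0.5]
opening: 0.0001
```

Emit:
jog_arm([
  {"dx": 0,"dy": 0,"dz": -0.02,"twist": 0},
  {"dx": 0,"dy": 0,"dz": -0.02,"twist": 0},
])

```text
t: 4.2
tool_pos: [0.614, 0.331, 0.0482]
tool_rot: [-1.58, -2.715, 0.0]
contact_force: [-2.8, -1.3, 6.1]
opening: -0.0002
```

Emit:
jog_arm([
  {"dx": 0,"dy": 0,"dz": -0.02,"twist": 0},
  {"dx": 0,"dy": 0,"dz": -0.02,"twist": 0},
])

```text
t: 4.45
tool_pos: [0.614, 0.331, 0.0481]
tool_rot: [-1.58, -2.715, 0.001]
contact_force: [-3.0, -1.2, 5.8]
opening: -0.0003
```

Emit:
jog_arm([
  {"dx": 0,"dy": 0,"dz": 0.2,"twist": 0},
  {"dx": 0,"dy": 0,"dz": 0.3,"twist": 0},
])

```text
t: 4.7
tool_pos: [0.6147, 0.3313, 0.0674]
tool_rot: [1.58, 2.715, 0.002]
contact_force: [-0.5, 0.6, 0.6]
opening: -0.0002
```

Emit:
jog_arm([
  {"dx": 0,"dy": 0,"dz": 0.2,"twist": 0},
  {"dx": 0,"dy": 0,"dz": 0.2,"twist": 0},
  {"dx": 0,"dy": 0,"dz": 0.2,"twist": 0},
], gripper=70)

```text
t: 5.08
tool_pos: [0.6146, 0.3312, 0.0794]
tool_rot: [1.58, 2.715, 0.002]
contact_force: [0.3, 0.8, -1.0]
opening: 0.0543
```

```bash
sed -i "s/t=o\['tool_pos'\]; yw/t=o['tool_pos']+np.array([0,0,.032]); yw/" h.py; python3 -c "
from h import *
go(*rack2w(-.0007,0),.060,29.4)"
```

```text
t 5.075 pos [0.6146 0.3312 0.1114] rack [-0.001   0.0003] jaw 29.59 zax [ 0.001  0.001 -1.   ] op 0.0543 F [ 0.3  0.8 -1. ]
  dx 0.007 dy -0.003 dz -0.856 twist -0.019
```

Emit:
jog_arm([
  {"dx": 0.01,"dy": 0,"dz": -0.4,"twist": 0},
  {"dx": 0.01,"dy": 0,"dz": -0.85,"twist": 0},
  {"dx": 0.01,"dy": 0,"dz": -0.86,"twist": 0},
  {"dx": 0.01,"dy": 0,"dz": -0.87,"twist": 0},
])

```text
t: 5.58
tool_pos: [0.615, 0.3311, 0.0266]
tool_rot: [1.58, 2.715, 0.001]
contact_force: [0.4, 0.4, -0.2]
opening: 0.0622
```

Emit:
jog_arm([
  {"dx": 0,"dy": 0,"dz": 0,"twist": 0},
  {"dx": 0,"dy": 0,"dz": 0,"twist": 0},
  {"dx": 0,"dy": 0,"dz": 0,"twist": 0},
  {"dx": 0,"dy": 0,"dz": 0,"twist": 0},
  {"dx": 0,"dy": 0,"dz": 0,"twist": 0},
], gripper=255, newtons=40)

```text
t: 6.2
tool_pos: [0.6136, 0.3302, 0.0289]
tool_rot: [-1.579, -2.713, 0.006]
contact_force: [-10.7, -6.4, 10.9]
opening: 0.018
```

```bash
python3 -c "
from h import *
a=w2rack(ctrl.get_obs()['tool_pos']);go(*rack2w(a[0],.013),.060,29.4)"
```

```text
t 6.2 pos [0.6136 0.3302 0.0609] rack [-0.0024 -0.    ] jaw 29.6 zax [-0.004 -0.002 -1.   ] op 0.018 F [-10.7  -6.4  10.9]
  dx -0.106 dy 0.189 dz -0.015 twist -0.020
```

```bash
python3 -c "
from h import *
d=snap('scene');save(d,'f2.png',(180,150,260,220),10)
"
```

```text
(no output)
```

View pics/f2.png

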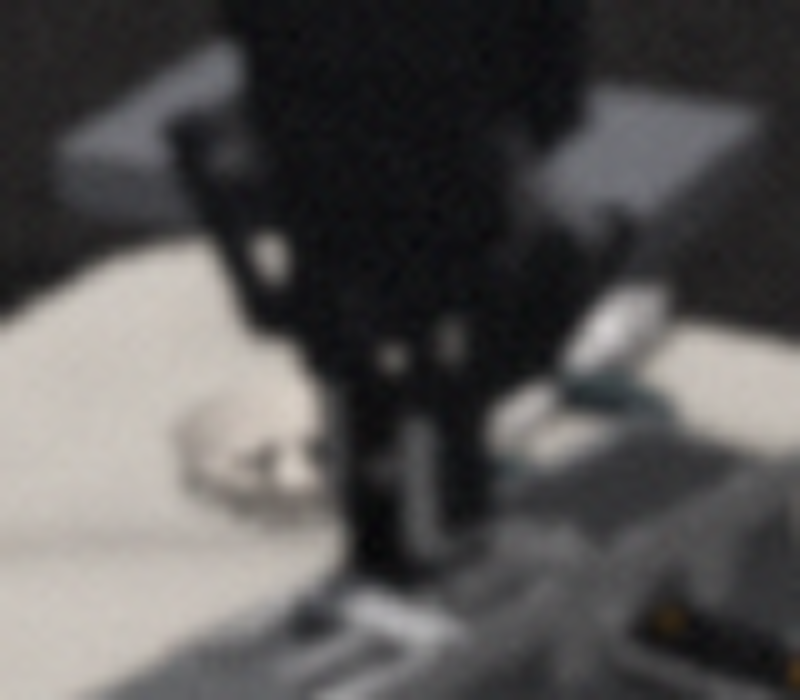

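Emit:
jog_arm([
  {"dx": -0.02,"dy": 0.04,"dz": 0,"twist": 0},
  {"dx": -0.05,"dy": 0.09,"dz": 0,"twist": 0},
  {"dx": -0.08,"dy": 0.14,"dz": 0,"twist": 0},
  {"dx": -0.1,"dy": 0.18,"dz": 0,"twist": 0},
  {"dx": -0.11,"dy": 0.2,"dz": 0,"twist": 0},
])

```text
t: 6.88
tool_pos: [0.6078, 0.3398, 0.029]
tool_rot: [1.579, 2.714, -0.012]
contact_force: [0.8, -12.5, 1.8]
opening: 0.0176
```

```bash
python3 -c "
from h import *
a=w2rack(ctrl.get_obs()['tool_pos']);go(*rack2w(a[0],.013),.060,29.4)"
```

```text
t 6.875 pos [0.6078 0.3398 0.061 ] rack [-0.0027  0.0112] jaw 29.62 zax [-0.002 -0.007 -1.   ] op 0.0176 F [  0.8 -12.5   1.8]
  dx -0.015 dy 0.027 dz -0.017 twist -0.022
```

Emit:
jog_arm([
  {"dx": 0,"dy": 0,"dz": 0,"twist": 0},
  {"dx": 0,"dy": 0,"dz": 0,"twist": 0},
  {"dx": 0,"dy": 0,"dz": 0,"twist": 0},
  {"dx": 0,"dy": 0,"dz": 0.4,"twist": 0},
  {"dx": 0,"dy": 0,"dz": 1.0,"twist": 0},
], gripper=70)

```text
t: 7.5
tool_pos: [0.6073, 0.34, 0.0901]
tool_rot: [1.579, 2.715, -0.013]
contact_force: [1.0, 0.8, 0.0]
opening: 0.0617
```

```bash
python3 -c "
from h import *
go(*rack2w(-.0715,-.039),.1,119.4)"
```

```text
t 7.5 pos [0.6073 0.34   0.1221] rack [-0.0031  0.0115] jaw 29.63 zax [-0.004 -0.007 -1.   ] op 0.0617 F [1.  0.8 0. ]
  dx -0.580 dy -1.294 dz -0.369 twist 8.977
```

Emit:
jog_arm([
  {"dx": -0.2,"dy": -0.4,"dz": 0.5,"twist": 1},
  {"dx": -0.4,"dy": -0.9,"dz": 0.5,"twist": 2},
  {"dx": -0.58,"dy": -1.29,"dz": 0.5,"twist": 3},
  {"dx": -0.58,"dy": -1.29,"dz": 0.5,"twist": 4},
  {"dx": -0.58,"dy": -1.29,"dz": 0.5,"twist": 5},
])

```text
t: 8.12
tool_pos: [0.5733, 0.2628, 0.123]
tool_rot: [0.274, 3.122, -0.008]
contact_force: [-0.0, 0.8, 0.2]
opening: 0.0621
```

Emit:
jog_arm([
  {"dx": 0,"dy": 0,"dz": 0,"twist": 1},
  {"dx": 0,"dy": 0,"dz": 0,"twist": 2},
  {"dx": 0,"dy": 0,"dz": 0,"twist": 3},
  {"dx": 0,"dy": 0,"dz": 0,"twist": 4},
  {"dx": 0,"dy": 0,"dz": 0,"twist": 4},
])

```text
t: 8.75
tool_pos: [0.5741, 0.2633, 0.1252]
tool_rot: [-0.806, 3.024, -0.003]
contact_force: [-0.9, 0.8, 0.0]
opening: 0.0622
```

```bash
python3 -c "
from h import *
go(*rack2w(-.0725,-.039),.06,119.4);print(ctrl.get_obs()['q'])
d=snap('top');save(d,'g1.png',(155,95,295,235),5)
d=snap('scene');save(d,'g2.png',(145,135,285,255),5)"
```

```text
t 8.75 pos [0.5741 0.2633 0.1572] rack [-0.0697 -0.039 ] jaw 119.84 zax [ 0.012  0.001 -1.   ] op 0.0622 F [-0.9  0.8  0. ]
  dx -0.041 dy -0.024 dz -1.621 twist -0.044
[ 0.31363804  0.11471748  1.67346239 -0.00289931  1.34185799 -1.77738405]
```

View pics/g2.png

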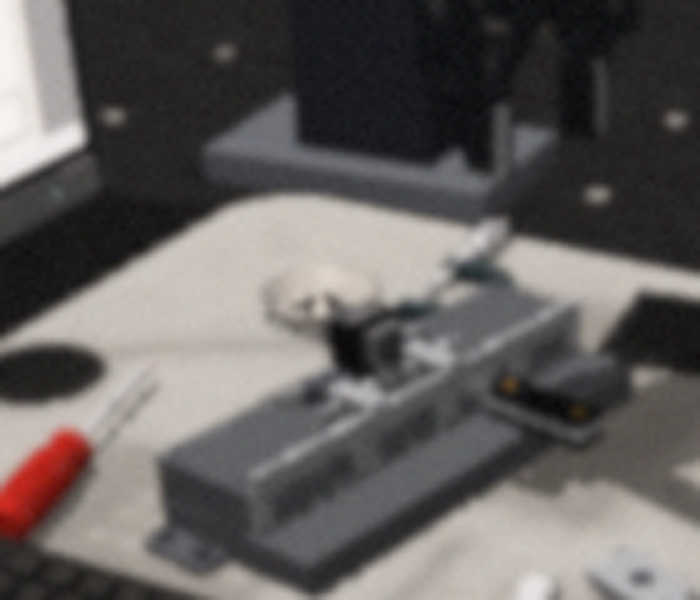

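View pics/g1.png

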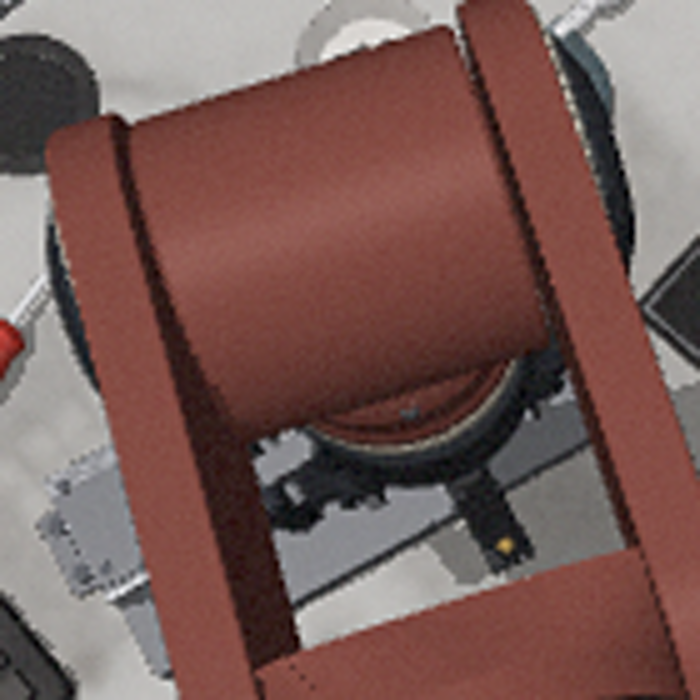

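Emit:
jog_arm([
  {"dx": -0.04,"dy": -0.02,"dz": -0.6,"twist": -0.04},
  {"dx": -0.04,"dy": -0.02,"dz": -1.3,"twist": -0.04},
  {"dx": -0.04,"dy": -0.02,"dz": -1.9,"twist": -0.04},
  {"dx": -0.04,"dy": -0.02,"dz": -2.2,"twist": -0.04},
  {"dx": -0.04,"dy": -0.02,"dz": -2.2,"twist": -0.04},
])

```text
t: 9.48
tool_pos: [0.5706, 0.2617, -0.0085]
tool_rot: [-0.794, 3.031, -0.004]
contact_force: [0.7, 0.4, 0.4]
opening: 0.0623
```

```bash
python3 -c "
from h import *
go(*rack2w(-.0725,-.039),.0245,119.4)
d=snap('scene');save(d,'i2.png',(195,155,295,235),8)"
```

```text
t 9.475 pos [0.5706 0.2617 0.0235] rack [-0.0735 -0.0386] jaw 119.36 zax [ 0.009 -0.    -1.   ] op 0.0623 F [0.7 0.4 0.4]
  dx 0.017 dy 0.002 dz 0.017 twist 0.004
```

View pics/i2.png

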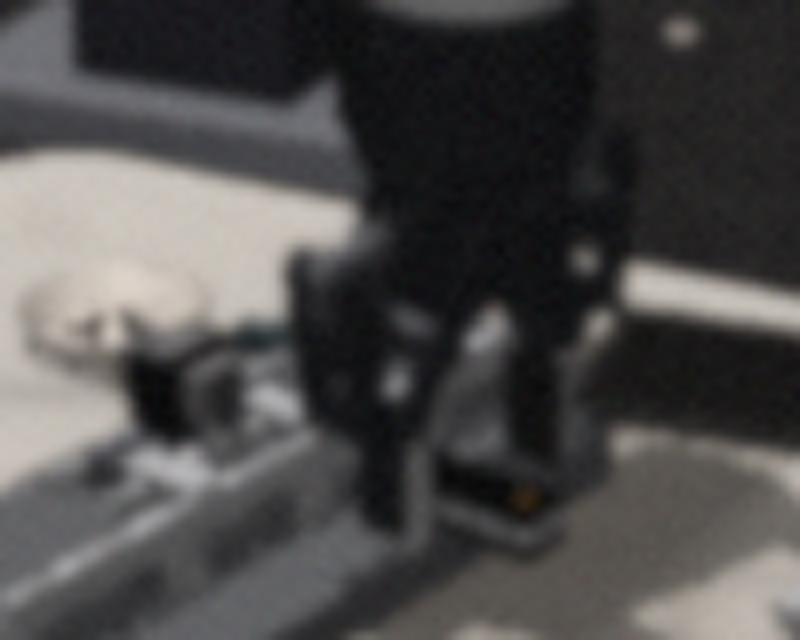

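Emit:
jog_arm([
  {"dx": 0,"dy": 0,"dz": 0.02,"twist": 0},
  {"dx": 0,"dy": 0,"dz": 0.02,"twist": 0},
  {"dx": 0,"dy": 0,"dz": 0.02,"twist": 0},
  {"dx": 0,"dy": 0,"dz": 0.02,"twist": 0},
  {"dx": 0,"dy": 0,"dz": 0.02,"twist": 0},
], gripper=255, newtons=60)

```text
t: 10.15
tool_pos: [0.5731, 0.2627, -0.0036]
tool_rot: [-0.793, 3.026, -0.003]
contact_force: [-2.2, -0.8, 5.8]
opening: 0.0177
```

```bash
python3 -c "
from h import *
go(*rack2w(-.0715-.09,-.039),.0265,119.4)"
```

```text
t 10.15 pos [0.5731 0.2627 0.0284] rack [-0.0708 -0.039 ] jaw 119.37 zax [ 0.014  0.002 -1.   ] op 0.0177 F [-2.2 -0.8  5.8]
  dx -1.317 dy -0.742 dz -0.032 twist 0.003
```

Emit:
jog_arm([
  {"dx": -0.2,"dy": -0.11,"dz": 0,"twist": 0},
  {"dx": -0.4,"dy": -0.22,"dz": 0,"twist": 0},
  {"dx": -0.6,"dy": -0.34,"dz": 0,"twist": 0},
  {"dx": -0.85,"dy": -0.48,"dz": 0,"twist": 0},
  {"dx": -1.1,"dy": -0.62,"dz": 0.02,"twist": 0},
])

```text
t: 10.78
tool_pos: [0.505, 0.2245, -0.0033]
tool_rot: [-0.793, 3.028, -0.003]
contact_force: [-0.3, 0.0, -2.0]
opening: 0.018
```

```bash
python3 -c "
from h import *
go(.6253,.0855,.0305,138)
d=snap('scene');save(d,'j2.png',(155,135,315,255),5)"
```

```text
t 10.775 pos [0.505  0.2245 0.0287] rack [-0.1489 -0.0388] jaw 119.36 zax [ 0.012  0.001 -1.   ] op 0.018 F [-0.3  0.  -2. ]
  dx 2.004 dy -2.317 dz 0.029 twist 1.864
```

View pics/j2.png

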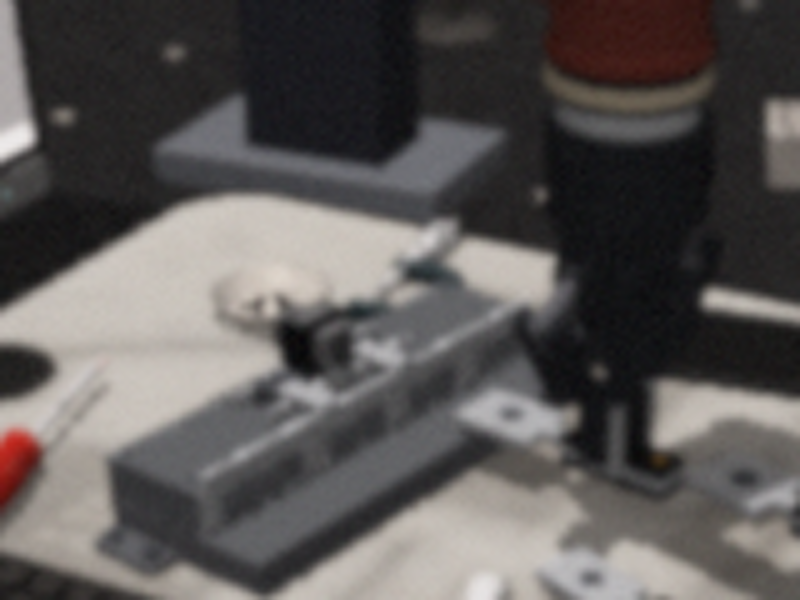

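Emit:
jog_arm([
  {"dx": 0,"dy": -0.2,"dz": 0.8,"twist": 0},
  {"dx": 0.4,"dy": -0.7,"dz": 1.2,"twist": 0.5},
  {"dx": 0.9,"dy": -1.3,"dz": 1.2,"twist": 1.0},
  {"dx": 1.5,"dy": -1.9,"dz": 1.2,"twist": 1.5},
  {"dx": 2.0,"dy": -2.3,"dz": 1.0,"twist": 1.86},
])

```text
t: 11.45
tool_pos: [0.6247, 0.0839, 0.0571]
tool_rot: [-1.274, 2.859, -0.003]
contact_force: [0.3, 1.0, -2.4]
opening: 0.0181
```

```bash
python3 -c "
from h import *
go(.6258,.086,.015,138)
d=snap('scene');save(d,'k2.png',(225,115,385,235),5)"
```

```text
t 11.45 pos [0.6247 0.0839 0.0891] rack [-0.1136 -0.22  ] jaw 138.02 zax [ 0.011  0.003 -1.   ] op 0.0181 F [ 0.3  1.  -2.4]
  dx 0.019 dy 0.034 dz -1.235 twist -0.002
```

View pics/k2.png

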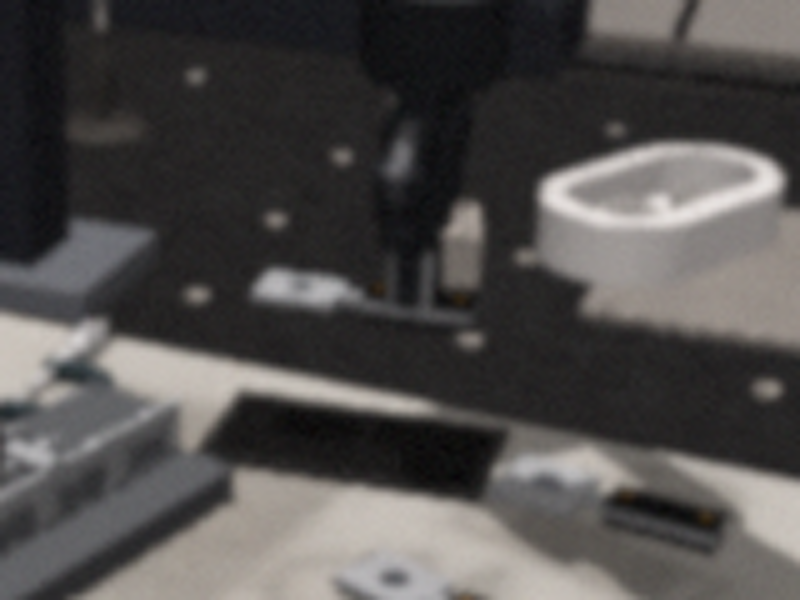

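Emit:
jog_arm([
  {"dx": 0.02,"dy": 0.03,"dz": -0.5,"twist": 0},
  {"dx": 0.02,"dy": 0.03,"dz": -1.0,"twist": 0},
  {"dx": 0.02,"dy": 0.03,"dz": -1.2,"twist": 0},
  {"dx": 0.02,"dy": 0.03,"dz": -1.25,"twist": 0},
  {"dx": 0.02,"dy": 0.03,"dz": -1.28,"twist": 0},
])

```text
t: 12.12
tool_pos: [0.6267, 0.0826, -0.0196]
tool_rot: [-1.275, 2.863, -0.006]
contact_force: [-12.2, -2.4, 18.0]
opening: 0.0182
```

```bash
python3 -c "
from h import *
go(.6258,.086,.0115,138)
d=snap('scene');save(d,'l2.png',(245,155,365,235),6.5)"
```

```text
t 12.125 pos [0.6267 0.0826 0.0124] rack [-0.1125 -0.2222] jaw 138.0 zax [ 0.008 -0.    -1.   ] op 0.0182 F [-12.2  -2.4  18. ]
  dx -0.015 dy 0.056 dz -0.014 twist 0.000
```

View pics/l2.png

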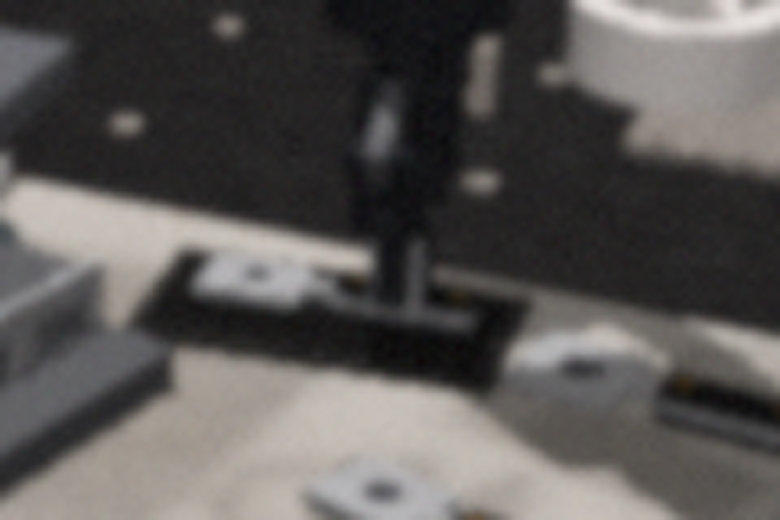

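Emit:
jog_arm([
  {"dx": 0,"dy": 0,"dz": 0.02,"twist": 0},
  {"dx": 0,"dy": 0,"dz": 0.04,"twist": 0},
  {"dx": 0,"dy": 0,"dz": 0.04,"twist": 0},
  {"dx": 0,"dy": 0,"dz": 0.6,"twist": 0},
  {"dx": 0,"dy": 0,"dz": 1.4,"twist": 0},
], gripper=110)

```text
t: 12.8
tool_pos: [0.6252, 0.0826, 0.063]
tool_rot: [-1.276, 2.866, -0.003]
contact_force: [1.1, 0.7, -0.2]
opening: 0.0488
```

Emit:
jog_arm([
  {"dx": -0.8,"dy": 0,"dz": 0.5,"twist": -0.5},
  {"dx": -1.6,"dy": 0,"dz": 1.0,"twist": -1.0},
  {"dx": -2.4,"dy": 0,"dz": 1.4,"twist": -1.4},
  {"dx": -3.2,"dy": 0,"dz": 1.4,"twist": -1.4},
  {"dx": -3.8,"dy": 0,"dz": 1.4,"twist": -1.4},
])

```text
t: 13.42
tool_pos: [0.3958, 0.0827, 0.1471]
tool_rot: [-0.917, 3.0, -0.004]
contact_force: [-0.3, -0.9, 0.6]
opening: 0.0488
```

```bash
python3 -c "
from h import *
go(.497,.0045,.1,124.8)
d=snap('top');save(d,'m1.png',(180,90,400,290),4)"
```

```text
t 13.425 pos [0.3958 0.0827 0.1791] rack [-0.3136 -0.1088] jaw 124.0 zax [ 0.005 -0.001 -1.   ] op 0.0488 F [-0.3 -0.9  0.6]
  dx 1.686 dy -1.303 dz -1.319 twist 0.080
```

View pics/m1.png

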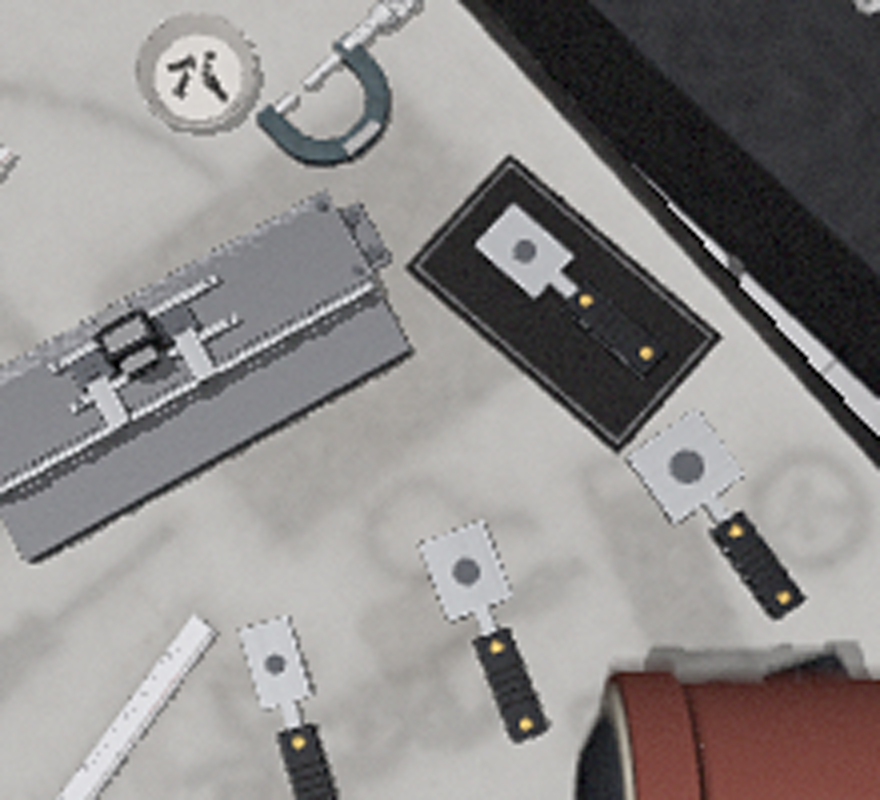

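Emit:
jog_arm([
  {"dx": 0.6,"dy": -0.4,"dz": 0,"twist": 0.08},
  {"dx": 1.2,"dy": -0.9,"dz": -0.3,"twist": 0.08},
  {"dx": 1.69,"dy": -1.3,"dz": -1.0,"twist": 0.08},
  {"dx": 1.69,"dy": -1.3,"dz": -1.6,"twist": 0.08},
  {"dx": 1.69,"dy": -1.3,"dz": -1.8,"twist": 0.08},
], gripper=80)

```text
t: 14.1
tool_pos: [0.4921, 0.005, 0.0352]
tool_rot: [0.939, -2.995, -0.001]
contact_force: [-0.7, -0.2, -0.1]
opening: 0.0585
```

```bash
python3 -c "
from h import *
go(.497,.0045,.005,124.8)"
```

```text
t 14.1 pos [0.4921 0.005  0.0672] rack [-0.2679 -0.2238] jaw 124.8 zax [-0.003 -0.    -1.   ] op 0.0585 F [-0.7 -0.2 -0.1]
  dx 0.081 dy -0.008 dz -1.037 twist -0.000
```

Emit:
jog_arm([
  {"dx": 0.08,"dy": -0.01,"dz": -0.5,"twist": 0},
  {"dx": 0.08,"dy": -0.01,"dz": -1.0,"twist": 0},
  {"dx": 0.08,"dy": -0.01,"dz": -1.03,"twist": 0},
  {"dx": 0.08,"dy": -0.01,"dz": -1.03,"twist": 0},
])

```text
t: 14.6
tool_pos: [0.4981, 0.0044, -0.0251]
tool_rot: [0.94, -2.996, 0.001]
contact_force: [0.3, 0.8, 0.3]
opening: 0.0585
```

Emit:
jog_arm([
  {"dx": 0,"dy": 0,"dz": 0,"twist": 0},
  {"dx": 0,"dy": 0,"dz": 0,"twist": 0},
  {"dx": 0,"dy": 0,"dz": 0,"twist": 0},
  {"dx": 0,"dy": 0,"dz": 0,"twist": 0},
  {"dx": 0,"dy": 0,"dz": 0,"twist": 0},
], gripper=255, newtons=60)

```text
t: 15.22
tool_pos: [0.4993, 0.0045, -0.0234]
tool_rot: [-0.94, 2.997, -0.001]
contact_force: [-2.2, 2.6, 5.3]
opening: 0.0181
```

```bash
python3 -c "
from h import *
go(.497,.0045,.005,124.8)"
```

```text
t 15.225 pos [0.4993 0.0045 0.0086] rack [-0.2619 -0.2277] jaw 124.83 zax [ 0.001 -0.001 -1.   ] op 0.0181 F [-2.2  2.6  5.3]
  dx -0.038 dy 0.001 dz -0.061 twist -0.003
```

Emit:
jog_arm([
  {"dx": -0.1,"dy": 0,"dz": 0.5,"twist": 0},
  {"dx": -0.3,"dy": 0.2,"dz": 1.2,"twist": 0},
  {"dx": -0.5,"dy": 0.8,"dz": 1.6,"twist": 0},
  {"dx": -0.6,"dy": 1.6,"dz": 1.6,"twist": -0.2},
  {"dx": -0.6,"dy": 2.5,"dz": 1.6,"twist": -0.5},
])

```text
t: 15.85
tool_pos: [0.4629, 0.1555, 0.0731]
tool_rot: [-0.804, 3.035, -0.002]
contact_force: [0.0, 0.3, -1.4]
opening: 0.0181
```

```bash
python3 -c "
from h import *
go(*rack2w(-.150+.0019,.0783),.07,119.4)
d=dict(np.load('last_scene.npz'));E=np.linalg.inv(d['extrinsics'])
f=cv2.resize(d['frame'][175:265,160:275,::-1],None,fx=6.9,fy=6.9,interpolation=cv2.INTER_CUBIC)
for y,w in((.0786,51),(.0162,41),(-.0387,36),(-.0886,31)):
  pts=[]
  for yy,z in((y+w/2e3,.033),(y-w/2e3,.033),(y-w/2e3,.023),(y+w/2e3,.023)):
    P=np.array([*rack2w(-.0346,yy),z]);c=E[:3,:3]@P+E[:3,3];pts.append(((d['fx']*c[0]/c[2]+d['cx']-160+.5)*6.9,(d['fy']*c[1]/c[2]+d['cy']-175+.5)*6.9))
  cv2.polylines(f,[np.array(pts).astype(np.int32)],True,(0,0,255),1)
cv2.imwrite('pics/n.png',f)"
```

```text
t 15.85 pos [0.4629 0.1555 0.1051] rack [-0.2195 -0.0783] jaw 119.66 zax [ 0.002 -0.001 -1.   ] op 0.0181 F [ 0.   0.3 -1.4]
  dx -0.245 dy 2.858 dz -0.586 twist -0.026
```

View pics/n.png

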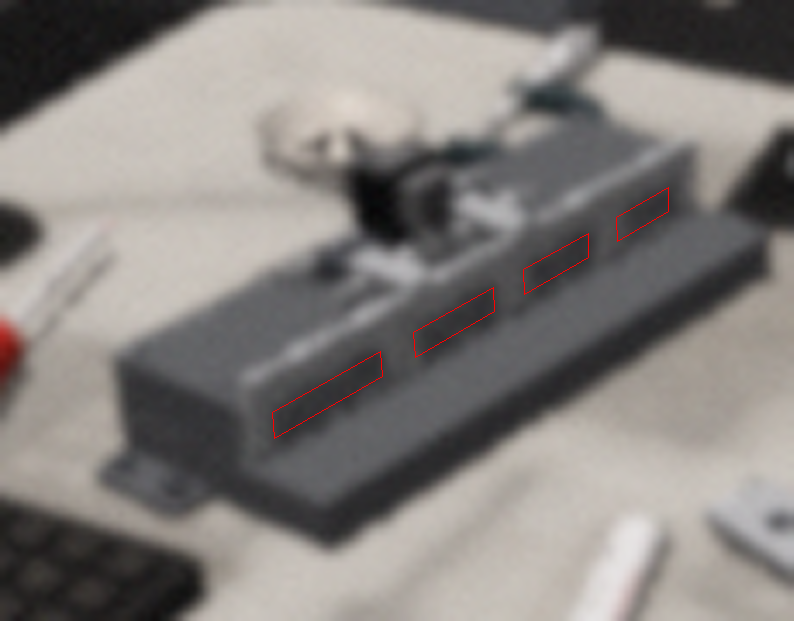

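Emit:
jog_arm([
  {"dx": 0,"dy": 0.8,"dz": 0,"twist": -0.03},
  {"dx": -0.1,"dy": 1.6,"dz": 0,"twist": -0.03},
  {"dx": -0.2,"dy": 2.4,"dz": 0,"twist": -0.03},
  {"dx": -0.25,"dy": 2.86,"dz": -0.2,"twist": -0.03},
  {"dx": -0.25,"dy": 2.86,"dz": -0.6,"twist": -0.03},
])

```text
t: 16.48
tool_pos: [0.4482, 0.3295, 0.0379]
tool_rot: [-0.8, 3.033, -0.001]
contact_force: [-0.1, -0.3, -2.7]
opening: 0.0179
```

```bash
python3 -c "
from h import *
go(*rack2w(-.150+.0019,.0783),.0300,119.4)
d=snap('scene');save(d,'o2.png',(145,155,265,245),6.6)
"
```

```text
t 16.475 pos [0.4482 0.3295 0.0699] rack [-0.1468  0.0805] jaw 119.54 zax [ 0.005  0.001 -1.   ] op 0.0179 F [-0.1 -0.3 -2.7]
  dx -0.000 dy -0.042 dz -0.665 twist -0.014
```

View pics/o2.png

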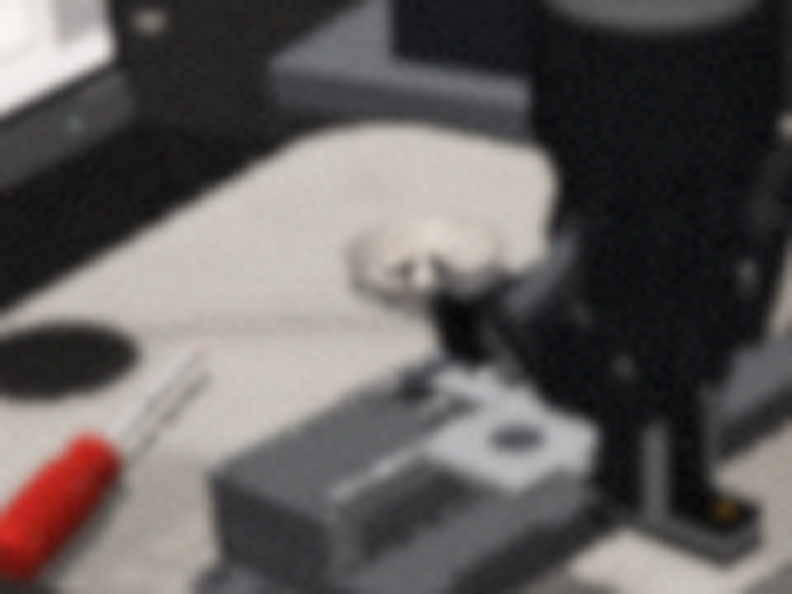

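Emit:
jog_arm([
  {"dx": 0,"dy": -0.04,"dz": -0.3,"twist": -0.01},
  {"dx": 0,"dy": -0.04,"dz": -0.6,"twist": -0.01},
  {"dx": 0,"dy": -0.04,"dz": -0.67,"twist": -0.01},
  {"dx": 0,"dy": -0.04,"dz": -0.67,"twist": -0.01},
])

```text
t: 17.02
tool_pos: [0.4454, 0.3242, -0.0071]
tool_rot: [0.795, -3.036, 0.004]
contact_force: [0.6, -0.3, -1.6]
opening: 0.018
```

```bash
python3 -c "
from h import *
go(*rack2w(-.12,.0783),.0297,119.4)
d=snap('scene');save(d,'p2.png',(155,185,245,245),8)
"
```

```text
t 17.025 pos [0.4454 0.3242 0.0249] rack [-0.1518  0.0773] jaw 119.35 zax [-0.003 -0.003 -1.   ] op 0.018 F [ 0.6 -0.3 -1.6]
  dx 0.454 dy 0.275 dz 0.080 twist 0.005
```

View pics/p2.png

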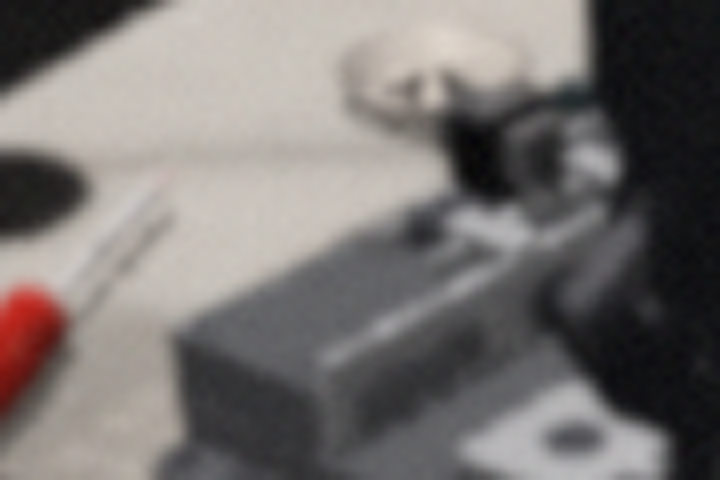

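Emit:
jog_arm([
  {"dx": 0,"dy": 0.01,"dz": 0.08,"twist": 0},
  {"dx": 0.2,"dy": 0.13,"dz": 0.08,"twist": 0},
  {"dx": 0.3,"dy": 0.19,"dz": 0.08,"twist": 0},
  {"dx": 0.4,"dy": 0.24,"dz": 0.08,"twist": 0},
  {"dx": 0.4,"dy": 0.24,"dz": 0.08,"twist": 0},
])

```text
t: 17.7
tool_pos: [0.4703, 0.3391, -0.0018]
tool_rot: [0.795, -3.037, 0.004]
contact_force: [-0.7, 0.4, -2.1]
opening: 0.0178
```

```bash
python3 -c "
from h import *
go(*rack2w(-.09,.0783),.0297,119.4)
d=snap('scene');save(d,'q2.png',(155,185,245,245),8)
"
```

```text
t 17.7 pos [0.4703 0.3391 0.0302] rack [-0.1228  0.0781] jaw 119.36 zax [-0.002 -0.003 -1.   ] op 0.0178 F [-0.7  0.4 -2.1]
  dx 0.475 dy 0.272 dz -0.008 twist 0.004
```

View pics/q2.png

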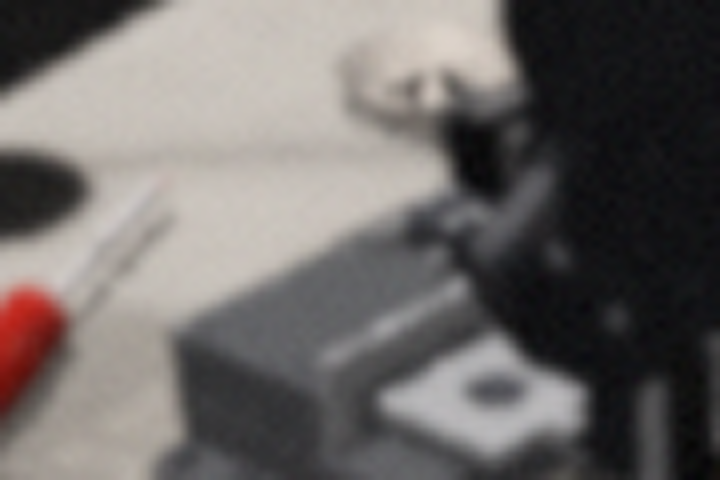

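Emit:
jog_arm([
  {"dx": 0.12,"dy": 0.07,"dz": -0.01,"twist": 0},
  {"dx": 0.25,"dy": 0.14,"dz": -0.01,"twist": 0},
  {"dx": 0.37,"dy": 0.21,"dz": -0.01,"twist": 0},
  {"dx": 0.47,"dy": 0.27,"dz": -0.01,"twist": 0},
  {"dx": 0.47,"dy": 0.27,"dz": -0.01,"twist": 0},
])

```text
t: 18.38
tool_pos: [0.4932, 0.3535, -0.0039]
tool_rot: [0.793, -3.023, 0.008]
contact_force: [-15.4, -5.3, 7.2]
opening: 0.0177
```

```bash
python3 -c "
from h import *
go(*rack2w(-.0676,.0783),.0290,119.4)
"
```

```text
t 18.375 pos [0.4932 0.3535 0.0281] rack [-0.0959  0.0794] jaw 119.41 zax [-0.015 -0.009 -1.   ] op 0.0177 F [-15.4  -5.3   7.2]
  dx 0.419 dy 0.215 dz 0.016 twist -0.001
```

Emit:
jog_arm([
  {"dx": -0.09,"dy": -0.06,"dz": 0,"twist": 0},
  {"dx": -0.09,"dy": -0.06,"dz": 0.03,"twist": 0},
  {"dx": -0.09,"dy": -0.06,"dz": 0.03,"twist": 0},
])

```text
t: 18.75
tool_pos: [0.4874, 0.3501, -0.0023]
tool_rot: [0.793, -3.022, 0.007]
contact_force: [-2.5, 3.0, -3.4]
opening: 0.0178
```

```bash
python3 -c "
from h import *
go(*rack2w(-.09,.0783),.0297,119.4)
"
```

```text
t 18.75 pos [0.4874 0.3501 0.0297] rack [-0.1025  0.0793] jaw 119.42 zax [-0.016 -0.009 -1.   ] op 0.0178 F [-2.5  3.  -3.4]
  dx 0.190 dy 0.089 dz 0.001 twist -0.002
```

Emit:
jog_arm([
  {"dx": 0.05,"dy": 0.01,"dz": 0.03,"twist": 0},
  {"dx": 0.12,"dy": 0.05,"dz": 0.03,"twist": 0},
  {"dx": 0.19,"dy": 0.09,"dz": 0.03,"twist": 0},
  {"dx": 0.27,"dy": 0.13,"dz": 0.03,"twist": 0},
  {"dx": 0.27,"dy": 0.13,"dz": 0.03,"twist": 0},
])

```text
t: 19.38
tool_pos: [0.5022, 0.3585, -0.0012]
tool_rot: [0.793, -3.019, 0.005]
contact_force: [-5.3, 4.7, -3.6]
opening: 0.0177
```

```bash
python3 -c "
from h import *
go(*rack2w(-.0676,.0783),.0300,119.4)
"
```

```text
t 19.375 pos [0.5022 0.3585 0.0308] rack [-0.0855  0.0793] jaw 119.42 zax [-0.019 -0.008 -1.   ] op 0.0177 F [-5.3  4.7 -3.6]
  dx 0.269 dy 0.132 dz -0.013 twist -0.002
```

Emit:
jog_arm([
  {"dx": 0.07,"dy": 0.045,"dz": 0,"twist": 0},
  {"dx": 0.14,"dy": 0.085,"dz": 0,"twist": 0},
  {"dx": 0.21,"dy": 0.125,"dz": 0,"twist": 0},
  {"dx": 0.27,"dy": 0.16,"dz": -0.01,"twist": 0},
  {"dx": 0.27,"dy": 0.16,"dz": -0.01,"twist": 0},
])

```text
t: 20.0
tool_pos: [0.5149, 0.3665, -0.0031]
tool_rot: [0.79, -3.009, 0.008]
contact_force: [-13.5, -2.8, 2.8]
opening: 0.0179
```

```bash
python3 -c "
from h import *
go(*rack2w(-.0676,.0793),.0300,119.4)
"
```

```text
t 20.0 pos [0.5149 0.3665 0.0289] rack [-0.0706  0.08  ] jaw 119.42 zax [-0.028 -0.013 -1.   ] op 0.0179 F [-13.5  -2.8   2.8]
  dx 0.049 dy 0.014 dz 0.018 twist -0.002
```

Emit:
jog_arm([
  {"dx": 0,"dy": 0,"dz": 0,"twist": 0},
  {"dx": 0,"dy": 0,"dz": 0,"twist": 0},
  {"dx": 0,"dy": 0,"dz": 0.02,"twist": 0},
  {"dx": 0,"dy": 0,"dz": 0.5,"twist": 0},
  {"dx": -0.1,"dy": -0.05,"dz": 1.2,"twist": 0},
], gripper=100)

```text
t: 20.62
tool_pos: [0.5087, 0.3628, 0.0687]
tool_rot: [0.789, -3.008, 0.009]
contact_force: [-0.3, -0.2, 1.1]
opening: 0.0521
```

Emit:
jog_arm([
  {"dx": -0.7,"dy": -0.45,"dz": 0.3,"twist": 0},
  {"dx": -1.3,"dy": -0.75,"dz": 0.3,"twist": 0},
  {"dx": -1.3,"dy": -0.75,"dz": 0.3,"twist": 0},
], gripper=255)

```text
t: 21.0
tool_pos: [0.4292, 0.317, 0.0867]
tool_rot: [0.789, -3.008, 0.01]
contact_force: [0.2, -0.3, 0.4]
opening: 0.0002
```

```bash
python3 -c "
from h import *
go(*rack2w(-.13,.079),.028,119.4)
d=snap('top');save(d,'r1.png',(155,125,295,235),5.7)
d=snap('scene');save(d,'r2.png',(145,165,265,255),6.6)
"
```

```text
t 21.0 pos [0.4292 0.317  0.1187] rack [-0.1696  0.079 ] jaw 119.39 zax [-0.029 -0.014 -0.999] op 0.0002 F [ 0.2 -0.3  0.4]
  dx 0.574 dy 0.324 dz -1.511 twist 0.001
```

View pics/r2.png

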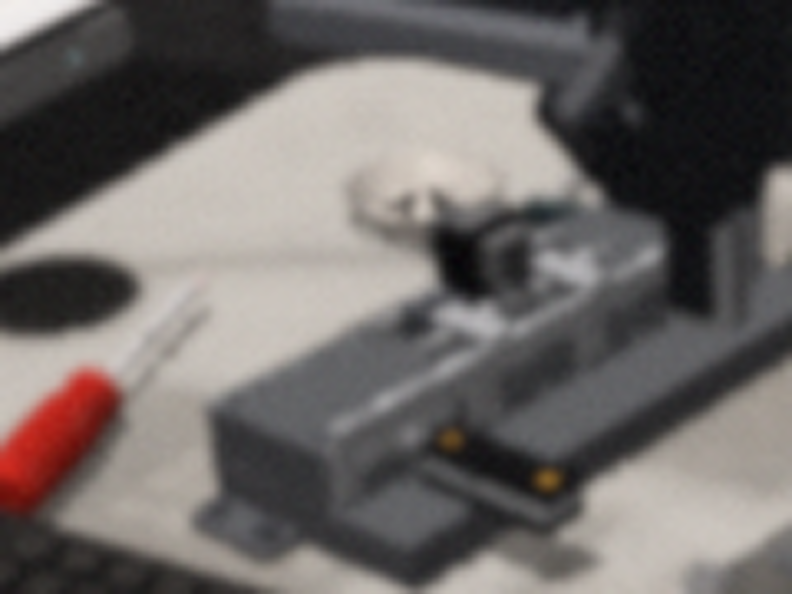

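View pics/r1.png

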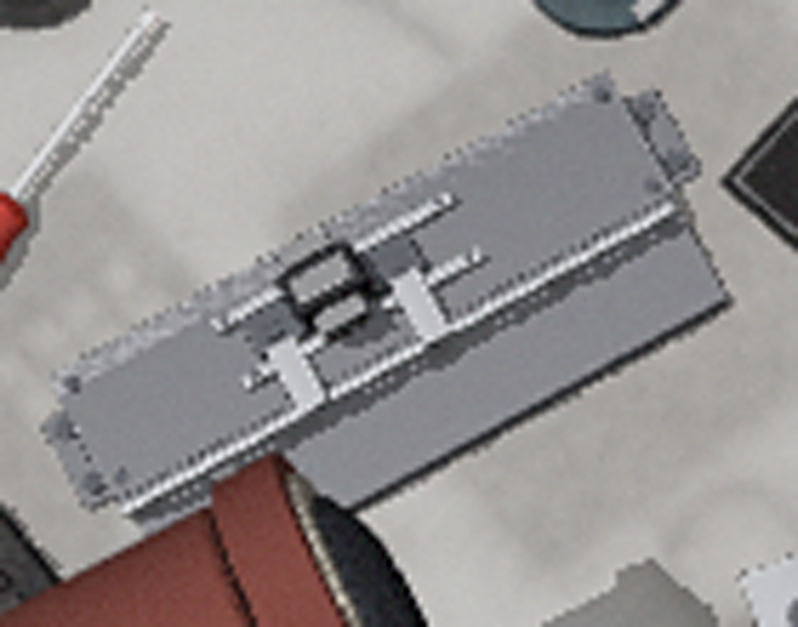

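Emit:
jog_arm([
  {"dx": 0.3,"dy": 0.17,"dz": -0.5,"twist": 0},
  {"dx": 0.54,"dy": 0.31,"dz": -1.0,"twist": 0},
  {"dx": 0.54,"dy": 0.31,"dz": -1.5,"twist": 0},
  {"dx": 0.54,"dy": 0.31,"dz": -1.52,"twist": 0},
  {"dx": 0.54,"dy": 0.31,"dz": -1.52,"twist": 0},
])

```text
t: 21.72
tool_pos: [0.4652, 0.3373, -0.0028]
tool_rot: [0.789, -3.011, 0.008]
contact_force: [0.2, 0.0, 0.8]
opening: 0.0
```

```bash
python3 -c "
from h import *
go(*rack2w(-.1105,.079),.028,119.4)
"
```

```text
t 21.725 pos [0.4652 0.3373 0.0292] rack [-0.1282  0.079 ] jaw 119.37 zax [-0.026 -0.012 -1.   ] op 0.0 F [0.2 0.  0.8]
  dx 0.257 dy 0.145 dz -0.019 twist 0.003
```

Emit:
jog_arm([
  {"dx": 0.1,"dy": 0.06,"dz": -0.02,"twist": 0},
  {"dx": 0.2,"dy": 0.11,"dz": -0.02,"twist": 0},
  {"dx": 0.26,"dy": 0.15,"dz": -0.02,"twist": 0},
  {"dx": 0.32,"dy": 0.18,"dz": -0.02,"twist": 0},
  {"dx": 0.36,"dy": 0.2,"dz": -0.02,"twist": 0},
])

```text
t: 22.35
tool_pos: [0.475, 0.343, -0.0037]
tool_rot: [0.783, -2.978, 0.023]
contact_force: [-41.5, -24.7, 39.2]
opening: 0.0002
```

```bash
python3 -c "
from h import *
go(*rack2w(-.1105,.079),.028,119.4)
"
```

```text
t 22.35 pos [0.475  0.343  0.0283] rack [-0.1168  0.0791] jaw 119.45 zax [-0.057 -0.03  -0.998] op 0.0002 F [-41.5 -24.7  39.2]
  dx 0.093 dy 0.050 dz -0.006 twist -0.005
```

Emit:
jog_arm([
  {"dx": -0.15,"dy": -0.09,"dz": 0,"twist": 0},
  {"dx": -0.4,"dy": -0.24,"dz": 0.1,"twist": 0},
  {"dx": -0.4,"dy": -0.24,"dz": 0.3,"twist": 0},
  {"dx": -1.0,"dy": -0.6,"dz": 0.6,"twist": 0},
  {"dx": -1.0,"dy": -0.6,"dz": 1.6,"twist": 0},
])

```text
t: 22.98
tool_pos: [0.4086, 0.3035, 0.0869]
tool_rot: [0.779, -2.964, 0.028]
contact_force: [1.2, 1.4, 0.2]
opening: -0.0002
```

```bash
python3 -c "
from h import *
go(*rack2w(-.1105,.079),.028,119.4)
d=snap('scene');save(d,'t2.png',(145,165,265,255),6.6)
"
```

```text
t 22.975 pos [0.4086 0.3035 0.1189] rack [-0.1941  0.0774] jaw 119.45 zax [-0.069 -0.037 -0.997] op -0.0002 F [1.2 1.4 0.2]
  dx 1.201 dy 0.708 dz -1.515 twist -0.005
```

View pics/t2.png

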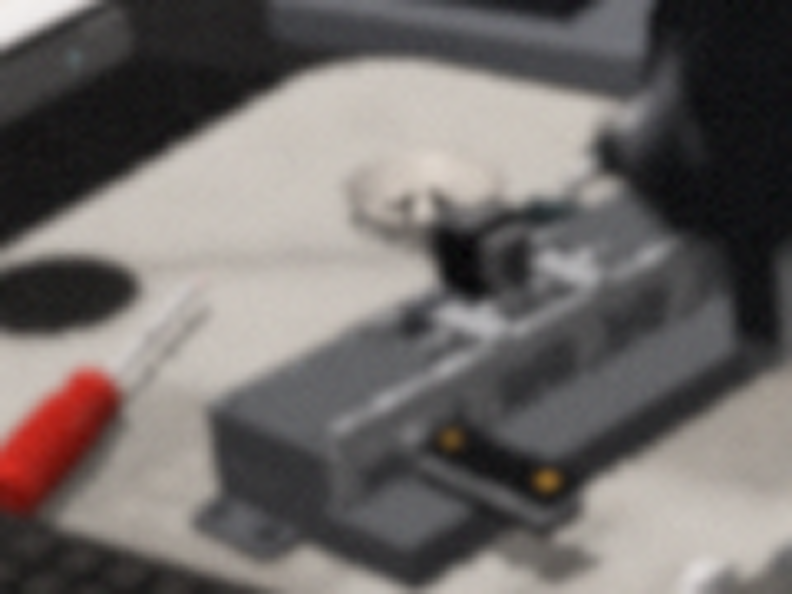

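```bash
sed -i "s/t=o\['tool_pos'\]+np.array(\[0,0,.032\]); yw,zz=yaw(o)/yw,zz=yaw(o); t=o['tool_pos']-.032*zz/" h.py; python3 -c "
from h import *
go(*rack2w(-.1105,.079),.028,119.4)
d=dict(np.load('last_scene.npz'))
for u,v in((452,438),(547,480)): print(w2rack(atz(d,145+(u+.5)/6.6-.5,165+(v+.5)/6.6-.5,.036)))
o=ctrl.get_obs();print(o['q'])
"
```

```text
t 23.025 pos [0.4189 0.3092 0.1324] rack [-0.1823  0.0772] jaw 119.46 zax [-0.049 -0.026 -0.998] op -0.0002 F [4.3 3.4 6.7]
  dx 1.028 dy 0.613 dz -1.740 twist -0.006
[-0.05288837  0.07745618]
[-0.09711254  0.07804421]
[ 4.92823880e-01 -7.66882952e-02  1.91195515e+00  2.48950165e-05
  1.36231968e+00 -1.59216985e+00]
```

Emit:
jog_arm([
  {"dx": -0.2,"dy": -0.3,"dz": 0.5,"twist": 1},
  {"dx": -0.4,"dy": -0.8,"dz": 0.8,"twist": 2},
  {"dx": -0.4,"dy": -1.5,"dz": 0.8,"twist": 3},
  {"dx": -0.4,"dy": -2.2,"dz": 0.8,"twist": 4},
  {"dx": -0.4,"dy": -3.0,"dz": 0.8,"twist": 5},
], gripper=80)

```text
t: 23.65
tool_pos: [0.3952, 0.1285, 0.1508]
tool_rot: [1.986, -2.382, 0.058]
contact_force: [1.5, 0.1, 0.4]
opening: 0.059
```

Emit:
jog_arm([
  {"dx": 0,"dy": -0.5,"dz": 0,"twist": 1},
  {"dx": 0,"dy": -1,"dz": 0,"twist": 2},
  {"dx": 0,"dy": -1.5,"dz": 0,"twist": 3},
  {"dx": 0,"dy": -2.0,"dz": 0,"twist": 4},
  {"dx": 0,"dy": -2.5,"dz": 0,"twist": 5},
])

```text
t: 24.28
tool_pos: [0.3573, 0.1594, 0.1317]
tool_rot: [2.531, -1.681, 0.251]
contact_force: [-0.0, 1.2, 0.2]
opening: 0.0589
```

Emit:
jog_arm([
  {"dx": 0,"dy": 0,"dz": 0,"twist": 1},
  {"dx": 0,"dy": 0,"dz": 0,"twist": 2},
  {"dx": 0,"dy": 0,"dz": 0,"twist": 3},
  {"dx": 0,"dy": 0,"dz": 0,"twist": 4},
  {"dx": 0,"dy": 0,"dz": 0,"twist": 5},
])

```text
t: 24.9
tool_pos: [0.2832, 0.2641, 0.0975]
tool_rot: [2.851, -0.973, 0.528]
contact_force: [-0.5, 0.3, -0.6]
opening: 0.0589
```

```bash
python3 -c "
from h import *
go(.4314,.14,.06,110.1);print(ctrl.get_obs()['q'])
d=snap('top');save(d,'u1.png',(155,125,395,325),3.3)
"
```

```text
t 24.9 pos [0.2738 0.2701 0.1275] rack [-0.328   0.1144] jaw -127.36 zax [ 0.295 -0.187 -0.937] op 0.0589 F [-0.5  0.3 -0.6]
  dx 2.627 dy -2.168 dz -1.125 twist 5.746
[ 0.83553916 -0.51331048  2.29296131 -0.36326386  1.31588493 -3.13467664]
```

View pics/u1.png

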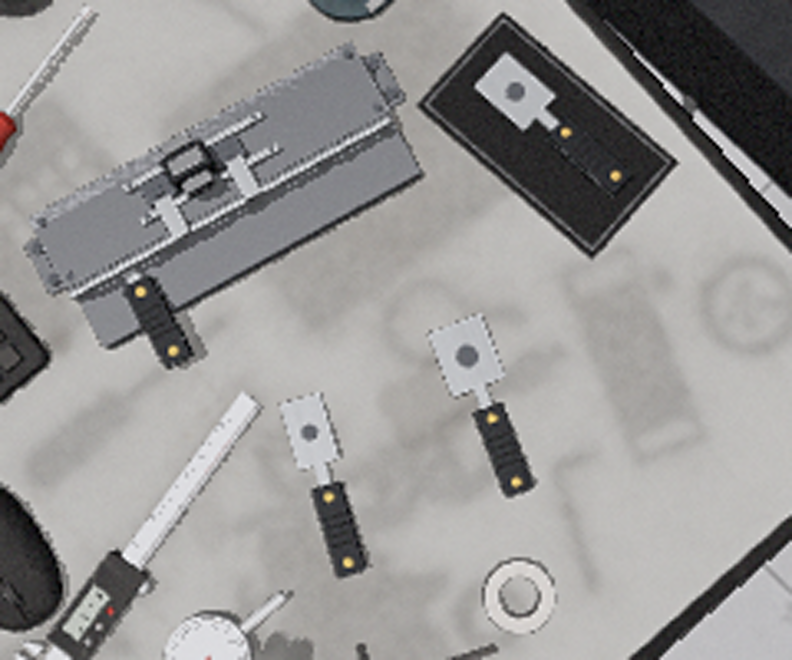

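Emit:
jog_arm([
  {"dx": 0.4,"dy": -0.2,"dz": 0.6,"twist": -1},
  {"dx": 0.8,"dy": -0.4,"dz": 1.2,"twist": -2},
  {"dx": 1.2,"dy": -0.6,"dz": 1.8,"twist": -3},
  {"dx": 1.6,"dy": -0.8,"dz": 2.0,"twist": -4},
  {"dx": 2.0,"dy": -1.0,"dz": 2.0,"twist": -5},
])

```text
t: 25.58
tool_pos: [0.4037, 0.2049, 0.2191]
tool_rot: [2.087, -2.011, 0.405]
contact_force: [-0.4, 0.6, -0.5]
opening: 0.0585
```

Emit:
jog_arm([
  {"dx": 0,"dy": 0,"dz": 0,"twist": -1},
  {"dx": 0,"dy": 0,"dz": 0,"twist": -2},
  {"dx": 0,"dy": 0,"dz": 0,"twist": -3},
  {"dx": 0,"dy": 0,"dz": 0,"twist": -4},
  {"dx": 0,"dy": 0,"dz": 0,"twist": -5},
])

```text
t: 26.2
tool_pos: [0.4054, 0.2053, 0.2207]
tool_rot: [1.006, -2.637, 0.225]
contact_force: [-0.1, -0.0, 0.4]
opening: 0.0588
```

Emit:
jog_arm([
  {"dx": 0,"dy": 0,"dz": 0,"twist": -1},
  {"dx": 0,"dy": 0,"dz": 0,"twist": -2},
  {"dx": 0,"dy": 0,"dz": 0,"twist": -3},
  {"dx": 0,"dy": 0,"dz": 0,"twist": -4},
  {"dx": 0,"dy": 0,"dz": 0,"twist": -5},
])

```text
t: 26.82
tool_pos: [0.4073, 0.2053, 0.2222]
tool_rot: [-0.211, -2.789, 0.014]
contact_force: [0.4, -0.1, -0.0]
opening: 0.0587
```

Emit:
jog_arm([
  {"dx": 0,"dy": 0,"dz": 0,"twist": -1},
  {"dx": 0,"dy": 0,"dz": 0,"twist": -2},
  {"dx": 0,"dy": 0,"dz": 0,"twist": -3},
  {"dx": 0,"dy": 0,"dz": 0,"twist": -4},
  {"dx": 0,"dy": 0,"dz": 0,"twist": -5},
])

```text
t: 27.45
tool_pos: [0.4091, 0.205, 0.224]
tool_rot: [-1.389, -2.455, -0.199]
contact_force: [-0.5, -0.5, 0.5]
opening: 0.0586
```

```bash
python3 -c "
from h import *
go(.4314,.14,.06,110.1);print(ctrl.get_obs()['q'])
"
```

```text
t 27.45 pos [0.4155 0.1963 0.2542] rack [-0.2407 -0.0195] jaw 31.31 zax [-0.2    0.271 -0.942] op 0.0586 F [-0.5 -0.5  0.5]
  dx 0.264 dy -0.939 dz -3.236 twist 7.879
[ 0.09750316 -0.29197282  1.91780146  0.29534432  1.6918708  -0.43357482]
```

Emit:
jog_arm([
  {"dx": 0,"dy": 0,"dz": 0,"twist": -1},
  {"dx": 0,"dy": 0,"dz": 0,"twist": -2},
  {"dx": 0,"dy": 0,"dz": 0,"twist": -3},
  {"dx": 0,"dy": 0,"dz": 0,"twist": -4},
  {"dx": 0,"dy": 0,"dz": 0,"twist": -5},
])

```text
t: 28.08
tool_pos: [0.4107, 0.2045, 0.2262]
tool_rot: [-2.362, -1.673, -0.385]
contact_force: [0.0, -0.7, 0.7]
opening: 0.0588
```

Emit:
jog_arm([
  {"dx": 0,"dy": 0,"dz": 0,"twist": -1},
  {"dx": 0,"dy": 0,"dz": 0,"twist": -2},
  {"dx": 0,"dy": 0,"dz": 0,"twist": -3},
  {"dx": 0,"dy": 0,"dz": 0,"twist": -4},
  {"dx": 0,"dy": 0,"dz": 0,"twist": -5},
])

```text
t: 28.7
tool_pos: [0.412, 0.2042, 0.2288]
tool_rot: [-2.962, -0.528, -0.513]
contact_force: [0.1, -0.1, 0.2]
opening: 0.0585
```

Emit:
jog_arm([
  {"dx": 0,"dy": 0,"dz": 0,"twist": -1},
  {"dx": 0,"dy": 0,"dz": 0,"twist": -2},
  {"dx": 0,"dy": 0,"dz": 0,"twist": -3},
  {"dx": 0,"dy": 0,"dz": 0,"twist": -4},
  {"dx": 0,"dy": 0,"dz": 0,"twist": -5},
])

```text
t: 29.32
tool_pos: [0.4131, 0.2047, 0.2312]
tool_rot: [2.932, -0.79, 0.531]
contact_force: [0.4, -0.1, 0.4]
opening: 0.0589
```

```bash
python3 -c "
from h import *
go(.4314,.14,.06,110.1);print(ctrl.get_obs()['q'])
"
```

```text
t 29.325 pos [0.4031 0.2093 0.2612] rack [-0.2451 -0.0021] jaw -119.84 zax [ 0.312 -0.145 -0.939] op 0.0589 F [ 0.4 -0.1  0.4]
  dx 0.472 dy -1.155 dz -3.354 twist 4.994
[ 0.48364442 -0.53177553  2.08006798 -0.28200737  1.38150783  2.60472603]
```

Emit:
jog_arm([
  {"dx": 0,"dy": 0,"dz": 0,"twist": -1},
  {"dx": 0,"dy": 0,"dz": 0,"twist": -2},
  {"dx": 0,"dy": 0,"dz": 0,"twist": -3},
  {"dx": 0,"dy": 0,"dz": 0,"twist": -4},
  {"dx": 0,"dy": 0,"dz": 0,"twist": -5},
])

```text
t: 29.95
tool_pos: [0.4327, 0.1298, 0.2507]
tool_rot: [2.401, -1.728, 0.35]
contact_force: [0.5, -0.4, -0.5]
opening: 0.0584
```

```bash
python3 -c "
from h import *
go(.4314,.14,.06,110.1);print(ctrl.get_obs()['q'])
"
```

```text
t 29.95 pos [0.4297 0.1383 0.2814] rack [-0.2568 -0.077 ] jaw -161.44 zax [ 0.094 -0.266 -0.959] op 0.0584 F [ 0.5 -0.4 -0.5]
  dx 0.028 dy 0.029 dz -3.690 twist -8.846
[ 0.32150787 -0.38938996  1.93945567 -0.28589583  1.58531285  3.13473762]
```

Emit:
jog_arm([
  {"dx": 0,"dy": 0.3,"dz": 0,"twist": -1},
  {"dx": 0,"dy": 0.6,"dz": 0,"twist": -2},
  {"dx": 0,"dy": 0.9,"dz": 0,"twist": -3},
  {"dx": 0,"dy": 1.2,"dz": 0,"twist": -4},
  {"dx": 0,"dy": 1.2,"dz": 0,"twist": -4},
])

```text
t: 30.58
tool_pos: [0.4223, -0.0073, 0.2801]
tool_rot: [2.025, -2.186, 0.137]
contact_force: [0.3, 0.5, -0.7]
opening: 0.0584
```

```bash
python3 -c "
from h import *
go(.4314,.14,.06,110.1);print(ctrl.get_obs()['q'])
"
```

```text
t 30.575 pos [ 0.424  -0.0017  0.3116] rack [-0.3305 -0.1962] jaw 175.41 zax [-0.054 -0.174 -0.983] op 0.0584 F [ 0.3  0.5 -0.7]
  dx 0.123 dy 2.362 dz -4.193 twist -6.531
[-0.06270496 -0.43832794  1.91470881 -0.17923735  1.70643178  3.13468913]
```

Emit:
jog_arm([
  {"dx": 0,"dy": 0.5,"dz": 0,"twist": -1},
  {"dx": 0,"dy": 1.0,"dz": 0,"twist": -2},
  {"dx": 0,"dy": 1.5,"dz": 0,"twist": -2.5},
  {"dx": 0,"dy": 2,"dz": 0,"twist": -2.5},
  {"dx": 0,"dy": 2,"dz": 0,"twist": -2.5},
])

```text
t: 31.2
tool_pos: [0.3343, -0.1145, 0.2992]
tool_rot: [1.603, -2.534, 0.053]
contact_force: [0.5, -0.1, 1.2]
opening: 0.0592
```

```bash
python3 -c "
from h import *
go(.4314,.14,.06,110.1);print(ctrl.get_obs()['q'])
"
```

```text
t 31.2 pos [ 0.3375 -0.1111  0.3309] rack [-0.4596 -0.2489] jaw 154.46 zax [-0.102 -0.106 -0.989] op 0.0592 F [ 0.5 -0.1  1.2]
  dx 1.565 dy 4.184 dz -4.514 twist -4.436
[-0.41847218 -0.62499562  2.00217425 -0.142507    1.81232226  3.13472185]
```

Emit:
jog_arm([
  {"dx": 0.3,"dy": 0.6,"dz": 0,"twist": 0},
  {"dx": 0.6,"dy": 1.2,"dz": 0,"twist": 0},
  {"dx": 0.9,"dy": 1.8,"dz": 0,"twist": 0},
  {"dx": 1.2,"dy": 2.4,"dz": 0,"twist": 0},
  {"dx": 1.2,"dy": 2.4,"dz": 0,"twist": 0},
])

```text
t: 31.82
tool_pos: [0.3545, -0.0891, 0.3066]
tool_rot: [1.7, -2.499, 0.023]
contact_force: [0.0, -0.6, -0.2]
opening: 0.0584
```

```bash
python3 -c "
from h import *
go(.4314,.14,.06,110.1);print(ctrl.get_obs()['q'])
"
```

```text
t 31.825 pos [ 0.3574 -0.0866  0.3384] rack [-0.4302 -0.2374] jaw 158.27 zax [-0.089 -0.079 -0.993] op 0.0584 F [ 0.  -0.6 -0.2]
  dx 1.233 dy 3.777 dz -4.639 twist -4.817
[-0.35938744 -0.58744957  1.96560754 -0.10936484  1.81813314  3.13472616]
```

Emit:
jog_arm([
  {"dx": 0.3,"dy": 0.6,"dz": 0,"twist": 0},
  {"dx": 0.6,"dy": 1.2,"dz": 0,"twist": -0.5},
  {"dx": 0.9,"dy": 1.8,"dz": 0,"twist": -1},
  {"dx": 1.2,"dy": 2.4,"dz": 0,"twist": -1},
  {"dx": 1.2,"dy": 2.4,"dz": 0,"twist": -1},
])

```text
t: 32.45
tool_pos: [0.3376, -0.1146, 0.3136]
tool_rot: [1.576, -2.609, -0.019]
contact_force: [0.4, 0.5, -0.4]
opening: 0.059
```

Emit:
jog_arm([
  {"dx": 0.3,"dy": 0.6,"dz": 0,"twist": 0},
  {"dx": 0.6,"dy": 1.2,"dz": 0,"twist": -0.5},
  {"dx": 0.9,"dy": 1.8,"dz": 0,"twist": -1},
  {"dx": 1.2,"dy": 2.4,"dz": 0,"twist": -1},
  {"dx": 1.2,"dy": 2.4,"dz": 0,"twist": -1},
])

```text
t: 33.08
tool_pos: [0.3055, -0.1308, 0.3172]
tool_rot: [1.441, -2.717, -0.054]
contact_force: [0.0, 0.1, -0.3]
opening: 0.0586
```

```bash
python3 -c "
from h import *
go(.4314,.14,.06,110.1);print(ctrl.get_obs()['q'])
"
```

```text
t 33.075 pos [ 0.3079 -0.1308  0.3491] rack [-0.4951 -0.2516] jaw 145.81 zax [-0.074  0.    -0.997] op 0.0586 F [ 0.   0.1 -0.3]
  dx 2.059 dy 4.514 dz -4.819 twist -3.571
[-0.59033994 -0.68163991  2.00167253 -0.04329412  1.88336544  3.13468093]
```

```bash
python3 - <<'E'
from h import *
d=snap('top')
v,u=np.mgrid[0:420,0:560]
X=np.stack([(u-d['cx'])/d['fx'],(v-d['cy'])/d['fy'],np.ones(u.shape)],-1)*d['range_z'][...,None]
W=X@d['extrinsics'][:3,:3].T+d['extrinsics'][:3,3]; W[d['range_z']==0]=np.nan
import warnings;warnings.simplefilter('ignore')
for x in np.arange(.3,1.1,.1):
    print(round(x,1),[ (lambda m: round(float(np.nanpercentile(W[m][:,2],98)),2) if m.sum()>5 else None)((abs(W[...,0]-x)<.05)&(abs(W[...,1]-y)<.05)) for y in np.arange(-.6,.75,.1)])
save(d,'v.png')
E
```

```text
0.3 [-0.74, -0.74, -0.74, -0.74, 0.37, 0.45, 0.0, 0.02, 0.01, 0.02, 0.02, 0.03, 0.02, 0.02]
0.4 [-0.74, -0.74, -0.02, -0.0, None, 0.0, 0.0, 0.02, 0.02, 0.01, 0.03, 0.04, 0.02, 0.02]
0.5 [None, -0.05, 0.03, 0.05, -0.05, 0.0, 0.0, 0.01, 0.01, 0.02, 0.05, 0.02, 0.02, 0.13]
0.6 [None, -0.05, 0.0, -0.0, -0.05, 0.0, 0.0, 0.02, 0.05, 0.08, 0.08, 0.03, 0.29, 0.24]
0.7 [None, -0.05, -0.04, -0.02, -0.05, -0.05, 0.0, 0.02, 0.04, 0.04, 0.01, 0.44, 0.4, 0.01]
0.8 [None, -0.04, -0.04, -0.04, -0.04, -0.05, -0.05, 0.0, 0.02, 0.01, 0.36, 0.42, None, None]
0.9 [None, -0.04, 0.01, 0.01, 0.01, -0.01, -0.05, -0.05, 0.0, 0.0, 0.0, -0.0, None, None]
1.0 [None, -0.05, 0.01, 0.01, 0.0, -0.01, -0.05, -0.01, 0.03, 0.0, None, None, None, None]
```

View pics/v.png

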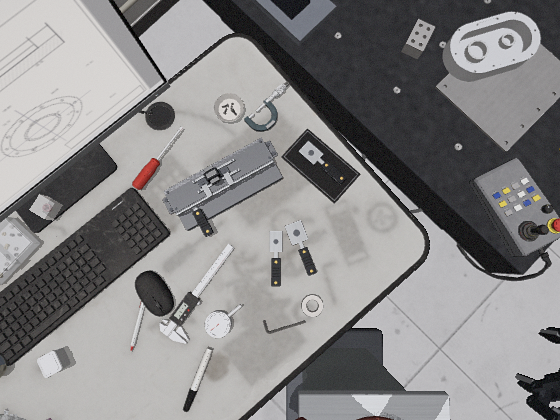

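Emit:
jog_arm([
  {"dx": 0.8,"dy": -0.54,"dz": 0,"twist": 0},
  {"dx": 1.6,"dy": -1.1,"dz": 0,"twist": 0},
  {"dx": 2.4,"dy": -1.6,"dz": 0,"twist": 0},
  {"dx": 3.2,"dy": -2.2,"dz": 0,"twist": 0},
  {"dx": 4.0,"dy": -2.7,"dz": 0,"twist": 0},
])

```text
t: 33.75
tool_pos: [0.5469, -0.294, 0.3168]
tool_rot: [1.447, -2.714, -0.055]
contact_force: [-0.4, -0.1, 0.3]
opening: 0.0588
```

Emit:
jog_arm([
  {"dx": 0.8,"dy": -0.54,"dz": 0,"twist": 0},
  {"dx": 1.6,"dy": -1.1,"dz": 0,"twist": 0},
  {"dx": 2.4,"dy": -1.6,"dz": 0,"twist": 0},
  {"dx": 3.2,"dy": -2.2,"dz": 0,"twist": 0},
  {"dx": 4.0,"dy": -2.7,"dz": 0,"twist": 0},
])

```text
t: 34.38
tool_pos: [0.7856, -0.4536, 0.3162]
tool_rot: [1.45, -2.713, -0.056]
contact_force: [1.8, -0.9, 0.8]
opening: 0.0585
```

```bash
python3 -c "
from h import *
go(.4314,.14,.06,110.1);o=ctrl.get_obs();print(o['q'],np.linalg.norm(o['tool_pos'][:2]))
"
```

```text
t 34.375 pos [ 0.788  -0.4536  0.3481] rack [-0.2353 -0.7685] jaw 146.17 zax [-0.074  0.001 -0.997] op 0.0585 F [ 1.8 -0.9  0.8]
  dx -5.943 dy 9.894 dz -4.802 twist -3.607
[-0.59162131  0.83324333  0.41594218 -0.0434832   1.95459877  3.12420858] 0.9071217894097706
```

Go a bit past the reach limit, in small overshoots.

Emit:
jog_arm([
  {"dx": 0.7,"dy": -0.47,"dz": 0,"twist": 0},
  {"dx": 1.4,"dy": -0.94,"dz": 0,"twist": 0},
  {"dx": 1.4,"dy": -0.94,"dz": 0,"twist": 0},
])

```text
t: 34.75
tool_pos: [0.8306, -0.486, 0.2855]
tool_rot: [1.458, -2.721, -0.032]
contact_force: [0.2, -0.2, -1.5]
opening: 0.0585
```

```bash
python3 -c "
from h import *
go(.4314,.14,.06,110.1);o=ctrl.get_obs();print(o['q'],np.linalg.norm(o['tool_pos'][:2]))
"
```

```text
t 34.75 pos [ 0.8324 -0.4858  0.3175] rack [-0.2124 -0.8184] jaw 146.33 zax [-0.058 -0.007 -0.998] op 0.0585 F [ 0.2 -0.2 -1.5]
  dx -6.684 dy 10.430 dz -4.291 twist -3.623
[-0.59423164  1.089084    0.06246302 -0.04270375  2.03333175  3.11598149] 0.9623538258301095
```

Emit:
jog_arm([
  {"dx": 0.7,"dy": -0.47,"dz": 0.5,"twist": 0},
  {"dx": 1.4,"dy": -0.94,"dz": 0.5,"twist": 0},
  {"dx": 1.4,"dy": -0.94,"dz": 0.5,"twist": 0},
])

```text
t: 35.12
tool_pos: [0.8397, -0.4989, 0.2875]
tool_rot: [1.471, -2.742, 0.031]
contact_force: [-0.3, 0.6, -0.9]
opening: 0.0588
```

Emit:
jog_arm([
  {"dx": 0.7,"dy": -0.47,"dz": 0.5,"twist": 0},
  {"dx": 1.4,"dy": -0.94,"dz": 0.5,"twist": 0},
  {"dx": 1.4,"dy": -0.94,"dz": 0.5,"twist": 0},
])

```text
t: 35.5
tool_pos: [0.8492, -0.5117, 0.2867]
tool_rot: [1.482, -2.761, 0.093]
contact_force: [-0.5, 0.4, 0.3]
opening: 0.0588
```

```bash
python3 -c "
from h import *
go(.4314,.14,.06,110.1);o=ctrl.get_obs();print(o['q'],np.linalg.norm(o['tool_pos'][:2]))
"
```

```text
t 35.5 pos [ 0.8485 -0.5099  0.3187] rack [-0.2102 -0.8472] jaw 146.49 zax [ 0.022 -0.055 -0.998] op 0.0588 F [-0.5  0.4  0.3]
  dx -6.951 dy 10.831 dz -4.311 twist -3.639
[-0.60682574  1.09247348  0.05498181 -0.0353544   1.94432702  3.10673128] 0.9914125760754852
```

Emit:
jog_arm([
  {"dx": -0.7,"dy": 0.47,"dz": 0,"twist": 1},
  {"dx": -1.2,"dy": 0.8,"dz": 0,"twist": 2},
  {"dx": -1.2,"dy": 0.8,"dz": 0,"twist": 3},
  {"dx": -1.2,"dy": 0.8,"dz": 0,"twist": 4},
  {"dx": -1.2,"dy": 0.8,"dz": 0,"twist": 5},
])

```text
t: 36.12
tool_pos: [0.7775, -0.4638, 0.2883]
tool_rot: [-2.451, 1.936, -0.092]
contact_force: [-0.5, -0.7, 0.7]
opening: 0.0584
```

Emit:
jog_arm([
  {"dx": 0,"dy": 0,"dz": 0,"twist": 1},
  {"dx": 0,"dy": 0,"dz": 0,"twist": 2},
  {"dx": 0,"dy": 0,"dz": 0,"twist": 3},
  {"dx": 0,"dy": 0,"dz": 0,"twist": 4},
  {"dx": 0,"dy": 0,"dz": 0,"twist": 5},
])

```text
t: 36.75
tool_pos: [0.7781, -0.4643, 0.2892]
tool_rot: [-3.019, 0.705, -0.074]
contact_force: [0.6, 0.6, -0.3]
opening: 0.0584
```

Emit:
jog_arm([
  {"dx": 0,"dy": 0,"dz": 0,"twist": 1},
  {"dx": 0,"dy": 0,"dz": 0,"twist": 2},
  {"dx": 0,"dy": 0,"dz": 0,"twist": 3},
  {"dx": 0,"dy": 0,"dz": 0,"twist": 4},
  {"dx": 0,"dy": 0,"dz": 0,"twist": 5},
])

```text
t: 37.38
tool_pos: [0.7787, -0.4648, 0.29]
tool_rot: [-3.018, -0.643, -0.043]
contact_force: [0.3, -0.5, -0.3]
opening: 0.0586
```

Emit:
jog_arm([
  {"dx": 0,"dy": 0,"dz": 0,"twist": 1},
  {"dx": 0,"dy": 0,"dz": 0,"twist": 2},
  {"dx": 0,"dy": 0,"dz": 0,"twist": 3},
  {"dx": 0,"dy": 0,"dz": 0,"twist": 3},
])

```text
t: 37.88
tool_pos: [0.7794, -0.4651, 0.2905]
tool_rot: [-2.747, -1.398, -0.02]
contact_force: [0.0, 0.2, -0.2]
opening: 0.0586
```

```bash
python3 -c "
from h import *
go(.4314,.14,.06,110.1);o=ctrl.get_obs();print(o['q'],np.linalg.norm(o['tool_pos'][:2]))
"
```

```text
t 37.875 pos [ 0.7799 -0.4669  0.3224] rack [-0.2489 -0.7761] jaw -36.0 zax [-0.015  0.059 -0.998] op 0.0586 F [ 0.   0.2 -0.2]
  dx -5.808 dy 10.116 dz -4.374 twist -3.390
[-0.63306749  0.79401936  0.51662039  0.04030578  1.87765396  0.00740611] 0.9075919236866258
```

Emit:
jog_arm([
  {"dx": 0.7,"dy": -0.5,"dz": 0,"twist": 0},
  {"dx": 1.5,"dy": -1.07,"dz": 0.2,"twist": 0},
  {"dx": 1.7,"dy": -1.2,"dz": 0.3,"twist": 0},
])

```text
t: 38.25
tool_pos: [0.8328, -0.5071, 0.2728]
tool_rot: [-2.768, -1.401, -0.042]
contact_force: [0.3, 0.7, -2.0]
opening: 0.0585
```

```bash
python3 -c "
from h import *
go(.4314,.14,.06,110.1);o=ctrl.get_obs();print(o['q'],np.linalg.norm(o['tool_pos'][:2]))
"
```

```text
t 38.25 pos [ 0.8326 -0.5087  0.3047] rack [-0.2234 -0.8384] jaw -36.28 zax [ 0.007  0.048 -0.999] op 0.0585 F [ 0.3  0.7 -2. ]
  dx -6.687 dy 10.811 dz -4.079 twist -3.362
[-0.63662298  1.1005294   0.06486652  0.04627257  1.99879371  0.01574148] 0.9750808881387258
```

Emit:
jog_arm([
  {"dx": 0.5,"dy": -0.36,"dz": 0.25,"twist": 0},
  {"dx": 0.7,"dy": -0.5,"dz": 0.3,"twist": 0},
])

```text
t: 38.5
tool_pos: [0.8394, -0.5151, 0.2786]
tool_rot: [-2.796, -1.412, -0.072]
contact_force: [-0.7, -0.5, 0.4]
opening: 0.0582
```

```bash
python3 -c "
from h import *
go(.4314,.14,.06,110.1);o=ctrl.get_obs();print(o['q'],np.linalg.norm(o['tool_pos'][:2]))
"
```

```text
t 38.5 pos [ 0.8382 -0.516   0.3106] rack [-0.2221 -0.8475] jaw -36.42 zax [ 0.037  0.028 -0.999] op 0.0582 F [-0.7 -0.5  0.4]
  dx -6.781 dy 10.933 dz -4.176 twist -3.348
[-0.64000751  1.10057739  0.05496364  0.04884243  1.97241438  0.01470524] 0.9848621159321501
```

Emit:
jog_arm([
  {"dx": -0.8,"dy": 0.6,"dz": 0,"twist": -0.5},
  {"dx": -1.4,"dy": 1.3,"dz": 0,"twist": -1},
  {"dx": -2.0,"dy": 2.0,"dz": 0,"twist": -1.5},
  {"dx": -2.7,"dy": 2.7,"dz": 0,"twist": -2},
  {"dx": -3.4,"dy": 3.4,"dz": 0,"twist": -2.5},
], gripper=80)

```text
t: 39.12
tool_pos: [0.6564, -0.3316, 0.2851]
tool_rot: [3.035, 0.769, 0.084]
contact_force: [1.0, -0.6, 0.7]
opening: 0.0584
```

```bash
python3 -c "
from h import *
go(.4314,.14,.06,110.1)
d=snap('top');save(d,'w1.png',(245,205,345,295),7);save(d,'w2.png',(155,125,295,235),5.7)
"
```

```text
t 39.125 pos [ 0.6547 -0.3318  0.3171] rack [-0.2916 -0.5969] jaw -61.61 zax [ 0.055  0.004 -0.999] op 0.0584 F [ 1.  -0.6  0.7]
  dx -3.722 dy 7.863 dz -4.285 twist -0.829
```

View pics/w1.png

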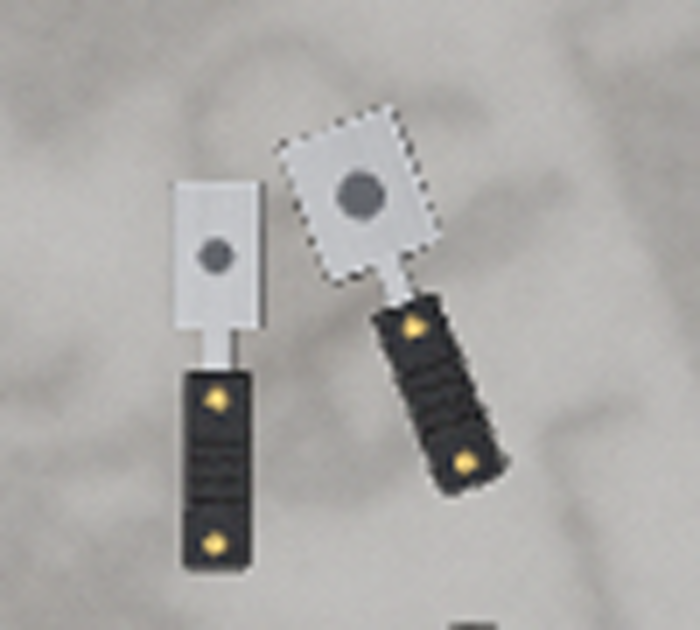

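View pics/w2.png

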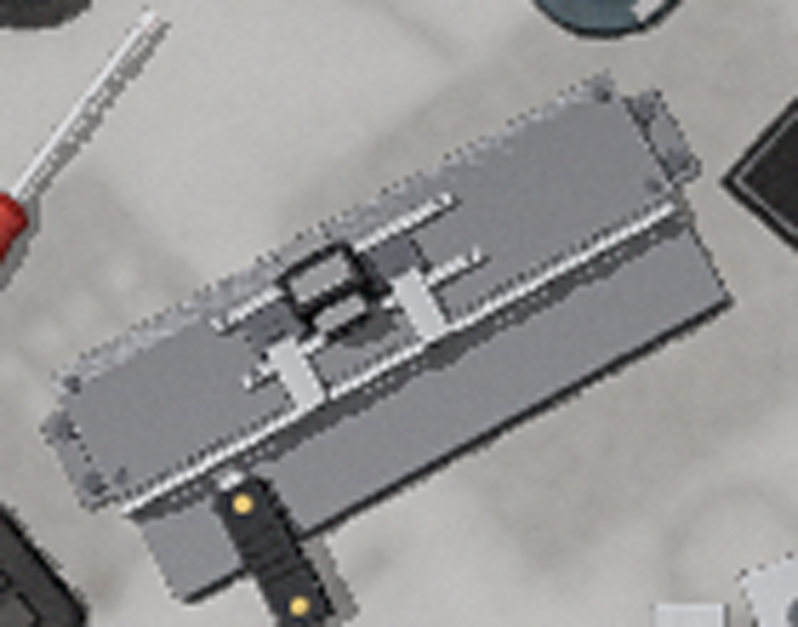

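```bash
python3 - <<'E'
from h import *
d=dict(np.load('last_top.npz'))
def g(n,b,s,p,q,z):
    a,e=[atz(d,b[0]+(x+.5)/s-.5,b[1]+(y+.5)/s-.5,z)[:2] for x,y in(p,q)]; v=a-e; m=(a+e)/2; print(n,m.round(4),'yaw',np.degrees(np.arctan2(v[1],v[0])).round(2),np.linalg.norm(v).round(4),'rack',w2rack(m).round(4))
g('38',(245,205),7,(414,327),(464,461),.016)
g('28',(245,205),7,(217,399),(214,543),.016)
g('48',(155,125),5.7,(243,503),(299,605),.036)
go(.4314,.14,.06,110.2)
E
```

```text
38 [0.4315 0.1402] yaw 20.2 0.0436 rack [-0.2543 -0.0762]
28 [0.408  0.2089] yaw -1.12 0.0437 rack [-0.241  -0.0048]
48 [0.5142 0.3651] yaw 29.72 0.0441 rack [-0.0718  0.0791]
t 39.175 pos [ 0.6484 -0.3247  0.313 ] rack [-0.2936 -0.5877] jaw -61.56 zax [ 0.044  0.013 -0.999] op 0.0586 F [ 1.8  0.7 -5.4]
  dx -3.617 dy 7.746 dz -4.217 twist -0.824
```

Emit:
jog_arm([
  {"dx": -0.4,"dy": 0.9,"dz": -0.1,"twist": -0.4},
  {"dx": -0.8,"dy": 1.8,"dz": -0.2,"twist": -0.8},
  {"dx": -1.2,"dy": 2.7,"dz": -0.4,"twist": -0.82},
  {"dx": -1.6,"dy": 3.6,"dz": -0.8,"twist": -0.82},
  {"dx": -2.0,"dy": 4.5,"dz": -1.2,"twist": -0.82},
])

```text
t: 39.8
tool_pos: [0.5332, -0.0567, 0.2156]
tool_rot: [3.086, 0.551, 0.087]
contact_force: [0.0, 1.0, -0.5]
opening: 0.0584
```

Emit:
jog_arm([
  {"dx": -0.4,"dy": 0.8,"dz": -0.4,"twist": 0},
  {"dx": -0.8,"dy": 1.7,"dz": -0.8,"twist": 0},
  {"dx": -1.2,"dy": 2.6,"dz": -1.2,"twist": 0},
  {"dx": -1.6,"dy": 3.2,"dz": -1.6,"twist": 0},
  {"dx": -1.6,"dy": 3.2,"dz": -1.9,"twist": 0},
])

```text
t: 40.42
tool_pos: [0.4388, 0.1377, 0.1049]
tool_rot: [3.084, 0.557, 0.099]
contact_force: [0.2, -0.3, -0.7]
opening: 0.0587
```

Emit:
jog_arm([
  {"dx": 0,"dy": 0,"dz": 0,"twist": 0},
])

```text
t: 40.55
tool_pos: [0.4399, 0.1375, 0.1063]
tool_rot: [3.084, 0.558, 0.103]
contact_force: [0.4, -0.2, 0.0]
opening: 0.0587
```

```bash
python3 -c "
from h import *
go(.4315,.1402,.06,110.2);go(.4315,.1402,.006,110.2);print(ctrl.get_obs()['q'])
"
```

```text
t 40.55 pos [0.4378 0.1374 0.1382] rack [-0.2502 -0.0818] jaw -69.53 zax [ 0.066  0.005 -0.998] op 0.0587 F [ 0.4 -0.2  0. ]
  dx -0.106 dy 0.047 dz -1.303 twist -0.027
t 40.55 pos [0.4378 0.1374 0.1382] rack [-0.2502 -0.0818] jaw -69.53 zax [ 0.066  0.005 -0.998] op 0.0587 F [ 0.4 -0.2  0. ]
  dx -0.106 dy 0.047 dz -2.203 twist -0.027
[ 0.14410764 -0.33684333  2.12233924 -0.0042457   1.29001767  1.35815884]
```

Emit:
jog_arm([
  {"dx": -0.1,"dy": 0.05,"dz": -0.7,"twist": -0.03},
  {"dx": -0.1,"dy": 0.05,"dz": -1.4,"twist": -0.03},
  {"dx": -0.1,"dy": 0.05,"dz": -2.0,"twist": -0.03},
  {"dx": -0.1,"dy": 0.05,"dz": -2.18,"twist": -0.03},
  {"dx": -0.1,"dy": 0.05,"dz": -2.18,"twist": -0.03},
])

```text
t: 41.18
tool_pos: [0.4358, 0.1401, -0.0231]
tool_rot: [3.085, 0.547, 0.106]
contact_force: [-0.8, 0.0, 0.5]
opening: 0.0585
```

```bash
python3 -c "
from h import *
go(.4315,.1402,.006,110.2)
"
```

```text
t 41.175 pos [0.4336 0.1399 0.0088] rack [-0.2526 -0.0774] jaw -69.91 zax [ 0.068  0.005 -0.998] op 0.0585 F [-0.8  0.   0.5]
  dx -0.035 dy 0.004 dz -0.047 twist 0.011
```

Emit:
jog_arm([
  {"dx": -0.03,"dy": 0,"dz": -0.04,"twist": 0},
  {"dx": -0.03,"dy": 0,"dz": -0.04,"twist": 0},
])

```text
t: 41.42
tool_pos: [0.4354, 0.1402, -0.0239]
tool_rot: [3.085, 0.547, 0.111]
contact_force: [0.2, -0.1, -0.7]
opening: 0.0589
```

Emit:
jog_arm([
  {"dx": 0,"dy": 0,"dz": 0,"twist": 0},
  {"dx": 0,"dy": 0,"dz": 0,"twist": 0},
  {"dx": 0,"dy": 0,"dz": 0,"twist": 0},
  {"dx": 0,"dy": 0,"dz": 0,"twist": 0},
  {"dx": 0,"dy": 0,"dz": 0,"twist": 0},
], gripper=255, newtons=60)

```text
t: 42.05
tool_pos: [0.4359, 0.1405, -0.0231]
tool_rot: [3.085, 0.547, 0.112]
contact_force: [-2.1, 0.2, 5.4]
opening: 0.0181
```

```bash
python3 -c "
from h import *
go(.4315,.1402,.006,110.2)
"
```

```text
t 42.05 pos [0.4336 0.1403 0.0088] rack [-0.2524 -0.0772] jaw -69.91 zax [ 0.072  0.006 -0.997] op 0.0181 F [-2.1  0.2  5.4]
  dx -0.036 dy -0.001 dz -0.047 twist 0.011
```

Emit:
jog_arm([
  {"dx": 0,"dy": 0,"dz": 0.5,"twist": 0},
  {"dx": 0,"dy": 0.2,"dz": 1.0,"twist": 0.2},
  {"dx": 0.2,"dy": 0.9,"dz": 1.3,"twist": 0.5},
  {"dx": 0.45,"dy": 1.6,"dz": 1.3,"twist": 0.93},
  {"dx": 0.7,"dy": 2.2,"dz": 1.1,"twist": 0.93},
])

```text
t: 42.68
tool_pos: [0.4789, 0.2742, 0.0436]
tool_rot: [3.036, 0.798, 0.116]
contact_force: [-0.6, -0.9, -1.0]
opening: 0.018
```

Emit:
jog_arm([
  {"dx": 0,"dy": 0,"dz": 0,"twist": 0},
])

```text
t: 42.8
tool_pos: [0.4779, 0.2754, 0.0416]
tool_rot: [3.034, 0.802, 0.111]
contact_force: [0.8, 0.1, -2.0]
opening: 0.0182
```

```bash
python3 -c "
from h import *
go(*rack2w(-.148,.0165),.030,119.4)
d=snap('scene');save(d,'x2.png',(155,155,275,245),6.6)
"
```

```text
t 42.8 pos [0.4757 0.2749 0.0735] rack [-0.1497  0.0194] jaw -60.41 zax [ 0.068  0.017 -0.998] op 0.0182 F [ 0.8  0.1 -2. ]
  dx 0.048 dy -0.029 dz -0.725 twist -0.019
```

View pics/x2.png

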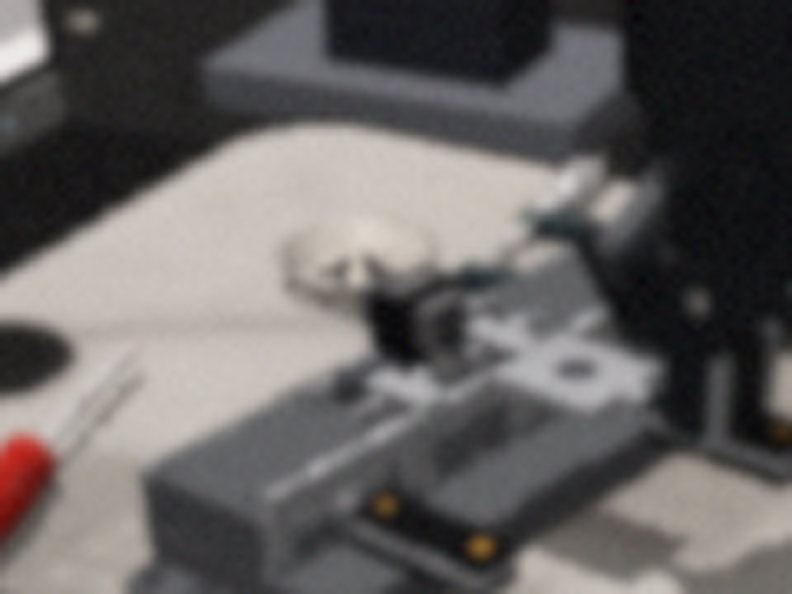

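Emit:
jog_arm([
  {"dx": 0.05,"dy": -0.03,"dz": -0.3,"twist": -0.02},
  {"dx": 0.05,"dy": -0.03,"dz": -0.6,"twist": -0.02},
  {"dx": 0.05,"dy": -0.03,"dz": -0.71,"twist": -0.02},
  {"dx": 0.05,"dy": -0.03,"dz": -0.71,"twist": -0.02},
  {"dx": 0.05,"dy": -0.03,"dz": -0.71,"twist": -0.02},
])

```text
t: 43.48
tool_pos: [0.4814, 0.2729, 0.0]
tool_rot: [3.036, 0.796, 0.113]
contact_force: [0.2, 0.6, -2.1]
opening: 0.0177
```

```bash
python3 -c "
from h import *
go(*rack2w(-.118,.0165),.0305,119.4)
"
```

```text
t 43.475 pos [0.4791 0.2723 0.0319] rack [-0.1479  0.0155] jaw -60.67 zax [ 0.07   0.017 -0.997] op 0.0177 F [ 0.2  0.6 -2.1]
  dx 0.427 dy 0.259 dz -0.024 twist 0.007
```

Emit:
jog_arm([
  {"dx": 0.15,"dy": 0.1,"dz": -0.02,"twist": 0.01},
  {"dx": 0.3,"dy": 0.19,"dz": -0.02,"twist": 0.01},
  {"dx": 0.43,"dy": 0.26,"dz": -0.02,"twist": 0.01},
  {"dx": 0.55,"dy": 0.33,"dz": -0.02,"twist": 0.01},
  {"dx": 0.55,"dy": 0.33,"dz": -0.02,"twist": 0.01},
])

```text
t: 44.1
tool_pos: [0.515, 0.293, -0.0011]
tool_rot: [3.035, 0.798, 0.114]
contact_force: [-0.4, 1.1, -2.6]
opening: 0.0181
```

```bash
python3 -c "
from h import *
go(*rack2w(-.085,.0165),.0305,119.4)
d=snap('scene');save(d,'y2.png',(175,165,265,235),8)
"
```

```text
t 44.1 pos [0.5128 0.2924 0.0308] rack [-0.1088  0.0165] jaw -60.57 zax [ 0.07   0.017 -0.997] op 0.0181 F [-0.4  1.1 -2.6]
  dx 0.345 dy 0.194 dz -0.005 twist -0.003
```

View pics/y2.png

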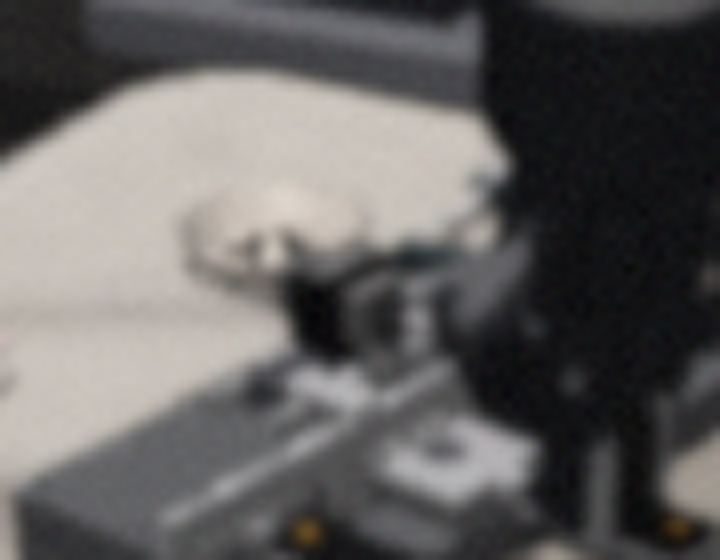

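Blade entering the second slot cleanly (force ≈ weight only). Continue.

Emit:
jog_arm([
  {"dx": 0.1,"dy": 0.06,"dz": 0,"twist": 0},
  {"dx": 0.2,"dy": 0.11,"dz": 0,"twist": 0},
  {"dx": 0.3,"dy": 0.17,"dz": 0,"twist": 0},
  {"dx": 0.4,"dy": 0.23,"dz": 0,"twist": 0},
  {"dx": 0.4,"dy": 0.23,"dz": 0,"twist": 0},
])

```text
t: 44.78
tool_pos: [0.5391, 0.3068, -0.0012]
tool_rot: [3.035, 0.798, 0.113]
contact_force: [-0.6, -0.3, -2.4]
opening: 0.0177
```

```bash
python3 -c "
from h import *
go(*rack2w(-.0695,.0165),.0300,119.4)
"
```

```text
t 44.775 pos [0.5368 0.3063 0.0307] rack [-0.081   0.0168] jaw -60.57 zax [ 0.07   0.017 -0.997] op 0.0177 F [-0.6 -0.3 -2.4]
  dx 0.169 dy 0.090 dz -0.012 twist -0.003
```

Emit:
jog_arm([
  {"dx": 0.07,"dy": 0.04,"dz": 0,"twist": 0},
  {"dx": 0.13,"dy": 0.07,"dz": -0.01,"twist": 0},
  {"dx": 0.19,"dy": 0.11,"dz": -0.01,"twist": 0},
  {"dx": 0.24,"dy": 0.135,"dz": -0.01,"twist": 0},
  {"dx": 0.24,"dy": 0.135,"dz": -0.01,"twist": 0},
])

```text
t: 45.4
tool_pos: [0.5485, 0.3126, -0.0032]
tool_rot: [3.033, 0.798, 0.091]
contact_force: [-15.9, -7.5, 8.9]
opening: 0.0181
```

```bash
python3 -c "
from h import *
go(*rack2w(-.0695,.0165),.0300,119.4)
"
```

```text
t 45.4 pos [0.5467 0.3122 0.0287] rack [-0.0695  0.0171] jaw -60.56 zax [ 0.057  0.011 -0.998] op 0.0181 F [-15.9  -7.5   8.9]
  dx 0.005 dy -0.009 dz 0.021 twist -0.004
```

Emit:
jog_arm([
  {"dx": 0,"dy": 0,"dz": 0,"twist": 0},
  {"dx": 0,"dy": 0,"dz": 0,"twist": 0},
  {"dx": 0,"dy": 0,"dz": 0.02,"twist": 0},
  {"dx": 0,"dy": 0,"dz": 0.5,"twist": 0},
  {"dx": -0.1,"dy": -0.1,"dz": 1.3,"twist": 0},
], gripper=100)

```text
t: 46.02
tool_pos: [0.5415, 0.3061, 0.0738]
tool_rot: [3.033, 0.798, 0.086]
contact_force: [-0.2, 0.7, 0.3]
opening: 0.0519
```

Emit:
jog_arm([
  {"dx": 0,"dy": -0.8,"dz": 0.4,"twist": 0},
  {"dx": 0,"dy": -1.6,"dz": 1.0,"twist": 0},
  {"dx": -0.2,"dy": -2.5,"dz": 1.0,"twist": 0},
  {"dx": -0.2,"dy": -3.4,"dz": 1.0,"twist": 0},
  {"dx": -0.2,"dy": -4.3,"dz": 1.0,"twist": 0},
], gripper=80)

```text
t: 46.65
tool_pos: [0.5298, 0.0466, 0.1348]
tool_rot: [3.032, 0.798, 0.089]
contact_force: [0.6, 0.2, -0.2]
opening: 0.0588
```

```bash
python3 -c "
from h import *
go(.408,.2089,.1,88.9);print(ctrl.get_obs()['q'])
d=snap('top');save(d,'z1.png',(155,125,295,305),4.4)
"
```

```text
t 46.65 pos [0.528  0.0463 0.1667] rack [-0.2164 -0.2054] jaw -60.53 zax [ 0.056  0.009 -0.998] op 0.0588 F [ 0.6  0.2 -0.2]
  dx -2.000 dy 2.711 dz -1.112 twist -3.057
[-0.05986959 -0.16678894  1.93391555  0.01322313  1.31877603  0.99312019]
```

View pics/z1.png

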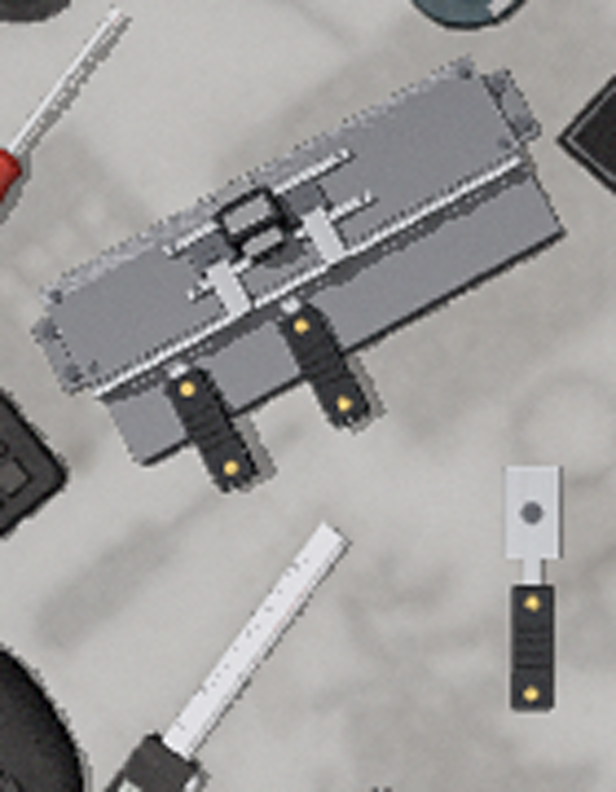

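```bash
python3 - <<'E'
from h import *
d=dict(np.load('last_top.npz'))
def g(n,b,s,p,q,z):
    a,e=[atz(d,b[0]+(x+.5)/s-.5,b[1]+(y+.5)/s-.5,z)[:2] for x,y in(p,q)]; v=a-e; m=(a+e)/2; print(n,m.round(4),'yaw',np.degrees(np.arctan2(v[1],v[0])).round(2),np.linalg.norm(v).round(4),'rack',w2rack(m).round(4))
B=(155,125),4.4
g('38',*B,(301,326),(344,404),.036)
g('48',*B,(187,388),(231,467),.036)
g('28',*B,(532,602),(531,693),.016)
E
```

```text
38 [0.5448 0.3105] yaw 29.37 0.0439 rack [-0.072   0.0166]
48 [0.5143 0.3651] yaw 30.06 0.0444 rack [-0.0718  0.0791]
28 [0.4082 0.2088] yaw -0.56 0.044 rack [-0.2409 -0.005 ]
```

Emit:
jog_arm([
  {"dx": -0.5,"dy": 0.7,"dz": 0,"twist": -1},
  {"dx": -1.0,"dy": 1.4,"dz": 0,"twist": -2},
  {"dx": -1.6,"dy": 2.1,"dz": -0.4,"twist": -3.06},
  {"dx": -2.0,"dy": 2.7,"dz": -1.1,"twist": -3.06},
  {"dx": -2.0,"dy": 2.7,"dz": -1.1,"twist": -3.06},
])

```text
t: 47.32
tool_pos: [0.4059, 0.2041, 0.0652]
tool_rot: [3.115, -0.03, 0.07]
contact_force: [0.0, -0.0, -0.6]
opening: 0.0588
```

Emit:
jog_arm([
  {"dx": 0,"dy": 0,"dz": 0,"twist": 0},
])

```text
t: 47.45
tool_pos: [0.4067, 0.2045, 0.0661]
tool_rot: [3.115, -0.029, 0.073]
contact_force: [1.0, 0.2, 0.1]
opening: 0.0588
```

```bash
python3 -c "
from h import *
go(.408,.2089,.006,88.9)
"
```

```text
t 47.45 pos [0.4052 0.2053 0.098 ] rack [-0.2452 -0.0065] jaw -91.1 zax [ 0.046 -0.026 -0.999] op 0.0588 F [1.  0.2 0.1]
  dx 0.046 dy 0.060 dz -1.534 twist -0.000
```

Emit:
jog_arm([
  {"dx": 0.03,"dy": 0.06,"dz": -0.5,"twist": 0},
  {"dx": 0.03,"dy": 0.06,"dz": -1.1,"twist": 0},
  {"dx": 0.03,"dy": 0.06,"dz": -1.5,"twist": 0},
  {"dx": 0.03,"dy": 0.06,"dz": -1.53,"twist": 0},
  {"dx": 0.03,"dy": 0.06,"dz": -1.53,"twist": 0},
])

```text
t: 48.08
tool_pos: [0.4104, 0.2082, -0.0241]
tool_rot: [3.116, -0.031, 0.077]
contact_force: [-0.2, 0.7, -0.4]
opening: 0.0588
```

```bash
python3 -c "
from h import *
go(.408,.2089,.006,88.9)
"
```

```text
t 48.075 pos [0.4088 0.2089 0.0079] rack [-0.2403 -0.0051] jaw -91.16 zax [ 0.049 -0.025 -0.998] op 0.0588 F [-0.2  0.7 -0.4]
  dx -0.014 dy -0.001 dz -0.031 twist 0.006
```

Emit:
jog_arm([
  {"dx": 0,"dy": 0,"dz": 0,"twist": 0},
  {"dx": 0,"dy": 0,"dz": 0,"twist": 0},
  {"dx": 0,"dy": 0,"dz": 0,"twist": 0},
  {"dx": 0,"dy": 0,"dz": 0,"twist": 0},
  {"dx": 0,"dy": 0,"dz": 0,"twist": 0},
], gripper=255, newtons=60)

```text
t: 48.7
tool_pos: [0.4117, 0.2084, -0.0224]
tool_rot: [3.116, -0.03, 0.081]
contact_force: [-0.6, -2.0, 6.6]
opening: 0.0177
```

```bash
python3 -c "
from h import *
go(*rack2w(-.148,-.0884),.03,119.4)
"
```

```text
t 48.7 pos [0.4101 0.2092 0.0095] rack [-0.2391 -0.0055] jaw -91.14 zax [ 0.051 -0.025 -0.998] op 0.0177 F [-0.6 -2.   6.6]
  dx 2.000 dy -0.458 dz 0.341 twist 3.054
```

Emit:
jog_arm([
  {"dx": 0,"dy": 0,"dz": 0.6,"twist": 0},
  {"dx": 0.1,"dy": -0.3,"dz": 1.3,"twist": 1},
  {"dx": 0.8,"dy": -0.46,"dz": 1.3,"twist": 2},
  {"dx": 1.5,"dy": -0.46,"dz": 1.3,"twist": 3.0},
  {"dx": 2.0,"dy": -0.46,"dz": 1.2,"twist": 3.05},
])

```text
t: 49.32
tool_pos: [0.5335, 0.1805, 0.0502]
tool_rot: [3.028, 0.795, 0.09]
contact_force: [-0.1, 1.1, -2.2]
opening: 0.0177
```

Emit:
jog_arm([
  {"dx": 0,"dy": 0,"dz": 0,"twist": 0},
])

```text
t: 49.45
tool_pos: [0.5341, 0.1801, 0.0494]
tool_rot: [3.029, 0.793, 0.088]
contact_force: [-0.2, 0.0, -2.5]
opening: 0.018
```

```bash
python3 -c "
from h import *
go(*rack2w(-.148,-.0884),.0312,119.4)
d=snap('scene');save(d,'za.png',(195,145,315,235),6.6)
"
```

```text
t 49.45 pos [0.5323 0.18   0.0813] rack [-0.1469 -0.091 ] jaw -60.68 zax [ 0.057  0.005 -0.998] op 0.018 F [-0.2  0.  -2.5]
  dx -0.037 dy 0.029 dz -0.835 twist 0.008
```

View pics/za.png

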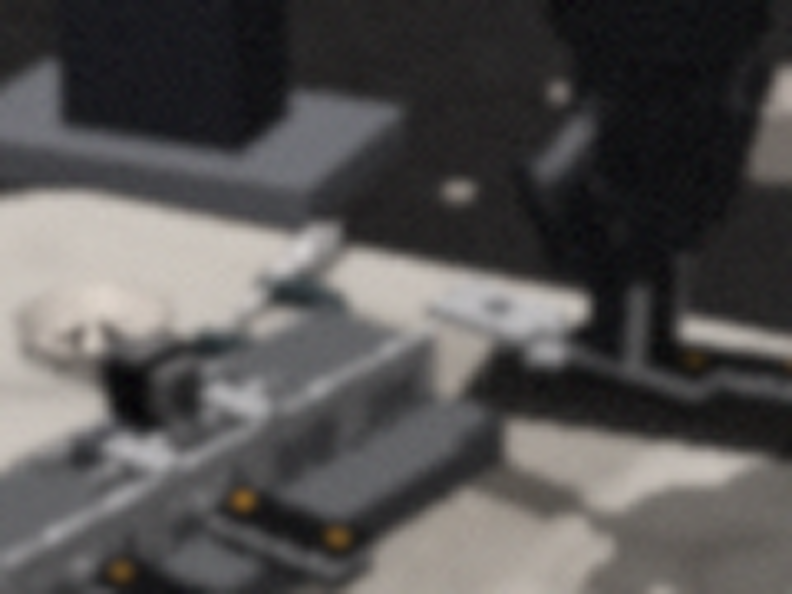

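Emit:
jog_arm([
  {"dx": -0.04,"dy": 0.03,"dz": -0.3,"twist": 0},
  {"dx": -0.04,"dy": 0.03,"dz": -0.6,"twist": 0},
  {"dx": -0.04,"dy": 0.03,"dz": -0.82,"twist": 0},
  {"dx": -0.04,"dy": 0.03,"dz": -0.82,"twist": 0},
  {"dx": -0.04,"dy": 0.03,"dz": -0.82,"twist": 0},
])

```text
t: 50.12
tool_pos: [0.5311, 0.1821, 0.0005]
tool_rot: [3.028, 0.794, 0.088]
contact_force: [0.0, 0.3, -2.5]
opening: 0.0178
```

```bash
python3 -c "
from h import *
go(*rack2w(-.115,-.0884),.0312,119.4)
"
```

```text
t 50.125 pos [0.5293 0.182  0.0324] rack [-0.1486 -0.0878] jaw -60.65 zax [ 0.057  0.005 -0.998] op 0.0178 F [ 0.   0.3 -2.5]
  dx 0.493 dy 0.266 dz -0.020 twist 0.005
```

Emit:
jog_arm([
  {"dx": 0.15,"dy": 0.08,"dz": -0.01,"twist": 0},
  {"dx": 0.3,"dy": 0.16,"dz": -0.01,"twist": 0},
  {"dx": 0.43,"dy": 0.235,"dz": -0.01,"twist": 0},
  {"dx": 0.56,"dy": 0.31,"dz": -0.01,"twist": 0},
  {"dx": 0.56,"dy": 0.31,"dz": -0.01,"twist": 0},
])

```text
t: 50.75
tool_pos: [0.5659, 0.2009, -0.0]
tool_rot: [3.028, 0.794, 0.09]
contact_force: [1.7, -0.7, -2.6]
opening: 0.018
```

```bash
python3 -c "
from h import *
go(*rack2w(-.085,-.0884),.0312,119.4)
"
```

```text
t 50.75 pos [0.564  0.2008 0.0319] rack [-0.1091 -0.0885] jaw -60.66 zax [ 0.058  0.005 -0.998] op 0.018 F [ 1.7 -0.7 -2.6]
  dx 0.349 dy 0.198 dz -0.012 twist 0.006
```

Emit:
jog_arm([
  {"dx": 0.1,"dy": 0.06,"dz": 0,"twist": 0},
  {"dx": 0.2,"dy": 0.11,"dz": -0.01,"twist": 0},
  {"dx": 0.3,"dy": 0.17,"dz": -0.01,"twist": 0},
  {"dx": 0.4,"dy": 0.225,"dz": -0.01,"twist": 0},
  {"dx": 0.4,"dy": 0.225,"dz": -0.01,"twist": 0},
])

```text
t: 51.38
tool_pos: [0.591, 0.2149, -0.0003]
tool_rot: [3.028, 0.794, 0.094]
contact_force: [2.5, -1.6, -4.4]
opening: 0.0179
```

```bash
python3 -c "
from h import *
go(*rack2w(-.0695,-.0884),.0305,119.4)
"
```

```text
t 51.375 pos [0.5891 0.2147 0.0316] rack [-0.0804 -0.0886] jaw -60.66 zax [ 0.06   0.006 -0.998] op 0.0179 F [ 2.5 -1.6 -4.4]
  dx 0.157 dy 0.093 dz -0.019 twist 0.006
```

Emit:
jog_arm([
  {"dx": 0.06,"dy": 0.035,"dz": -0.02,"twist": 0},
  {"dx": 0.12,"dy": 0.07,"dz": -0.02,"twist": 0},
  {"dx": 0.18,"dy": 0.105,"dz": -0.02,"twist": 0},
  {"dx": 0.23,"dy": 0.13,"dz": -0.02,"twist": 0},
  {"dx": 0.23,"dy": 0.13,"dz": -0.02,"twist": 0},
])

```text
t: 52.0
tool_pos: [0.6, 0.22, -0.0025]
tool_rot: [3.026, 0.794, 0.071]
contact_force: [-14.5, -13.0, 9.7]
opening: 0.0177
```

```bash
python3 -c "
from h import *
go(*rack2w(-.0695,-.0884),.0305,119.4)
"
```

```text
t 52.0 pos [0.5985 0.2201 0.0295] rack [-0.0696 -0.0886] jaw -60.62 zax [ 0.047 -0.001 -0.999] op 0.0177 F [-14.5 -13.    9.7]
  dx 0.000 dy 0.004 dz 0.016 twist 0.002
```

Emit:
jog_arm([
  {"dx": 0,"dy": 0,"dz": 0,"twist": 0},
  {"dx": 0,"dy": 0,"dz": 0,"twist": 0},
  {"dx": 0,"dy": 0,"dz": 0.02,"twist": 0},
  {"dx": 0,"dy": 0,"dz": 0.5,"twist": 0},
  {"dx": -0.1,"dy": -0.1,"dz": 1.3,"twist": 0},
], gripper=100)

```text
t: 52.62
tool_pos: [0.5928, 0.2143, 0.0745]
tool_rot: [3.026, 0.795, 0.066]
contact_force: [1.3, 0.3, 0.2]
opening: 0.0518
```

Emit:
jog_arm([
  {"dx": -0.6,"dy": -0.6,"dz": 0.5,"twist": 0},
  {"dx": -1.2,"dy": -1.2,"dz": 1.2,"twist": 0},
  {"dx": -1.8,"dy": -1.8,"dz": 1.2,"twist": 0},
  {"dx": -2.2,"dy": -2.4,"dz": 1.2,"twist": 0},
  {"dx": -2.5,"dy": -3.1,"dz": 1.2,"twist": 0},
], gripper=70)

```text
t: 53.25
tool_pos: [0.4424, 0.0278, 0.1474]
tool_rot: [3.025, 0.797, 0.07]
contact_force: [0.4, 0.1, 0.3]
opening: 0.062
```

```bash
python3 -c "
from h import *
go(*rack2w(-.0015,.0115),.12,29.4);print(ctrl.get_obs()['q'])
d=snap('top');save(d,'zb.png',(155,125,295,235),5.7)
"
```

```text
t 53.25 pos [0.4409 0.0278 0.1793] rack [-0.3013 -0.1787] jaw -60.49 zax [ 0.046 -0.001 -0.999] op 0.062 F [0.4 0.1 0.3]
  dx 2.796 dy 5.215 dz -0.989 twist 8.989
[-0.10861345 -0.4127907   2.10717337  0.00448319  1.400986    0.94609228]
```

View pics/zb.png

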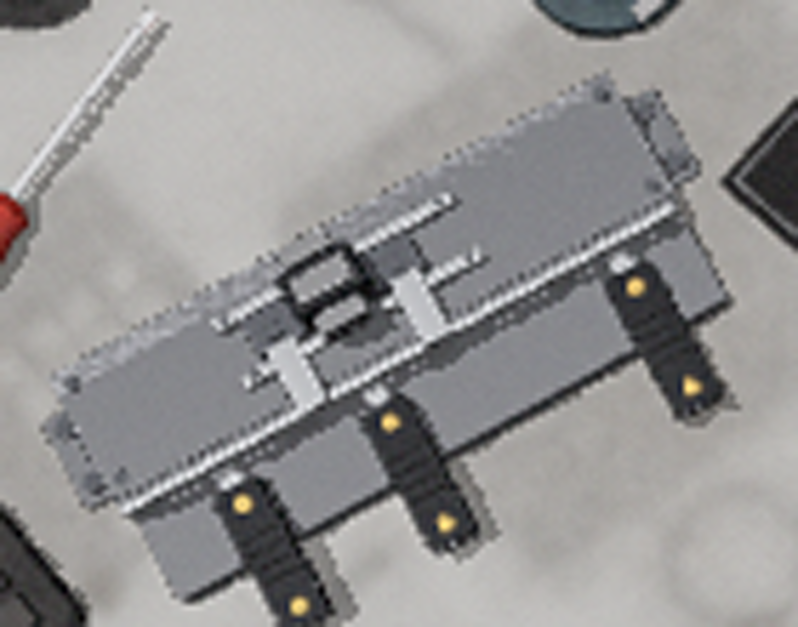

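```bash
python3 - <<'E'
from h import *
d=dict(np.load('last_top.npz'))
def g(n,b,s,p,q,z):
    a,e=[atz(d,b[0]+(x+.5)/s-.5,b[1]+(y+.5)/s-.5,z)[:2] for x,y in(p,q)]; m=(a+e)/2; print(n,'rack',w2rack(m).round(4))
A=(155,125),5.7
g('28',*A,(635,287),(691,386),.036)
g('38',*A,(390,422),(446,523),.036)
g('48',*A,(243,503),(299,606),.036)
v,u=np.mgrid[0:420,0:560]
X=np.stack([(u-d['cx'])/d['fx'],(v-d['cy'])/d['fy'],np.ones(u.shape)],-1)*d['range_z'][...,None]
W=(X@d['extrinsics'][:3,:3].T+d['extrinsics'][:3,3])[125:235,155:295].reshape(-1,3)
W=W[(W[:,2]>.074)&(W[:,2]<.086)];R=np.array([w2rack(p) for p in W]);R=R[(abs(R)<.05).all(1)];print(len(R),np.percentile(R,[2,50,98],axis=0).round(4))
E
```

```text
28 rack [-0.0719 -0.0891]
38 rack [-0.0719  0.0165]
48 rack [-0.072   0.0792]
207 [[-0.0177 -0.0027]
 [-0.0013  0.0117]
 [ 0.0162  0.0252]]
```

Emit:
jog_arm([
  {"dx": 0.2,"dy": 0.7,"dz": 0,"twist": 1},
  {"dx": 0.4,"dy": 1.4,"dz": 0,"twist": 2},
  {"dx": 0.6,"dy": 2.1,"dz": 0,"twist": 3},
  {"dx": 0.9,"dy": 2.8,"dz": 0,"twist": 4},
  {"dx": 1.3,"dy": 3.5,"dz": 0,"twist": 5},
])

```text
t: 53.92
tool_pos: [0.5198, 0.2361, 0.1478]
tool_rot: [-2.409, -2.01, -0.073]
contact_force: [0.8, -0.3, 1.5]
opening: 0.0621
```

Emit:
jog_arm([
  {"dx": 0.4,"dy": 0.5,"dz": 0,"twist": 1},
  {"dx": 0.8,"dy": 1.0,"dz": 0,"twist": 2},
  {"dx": 1.2,"dy": 1.4,"dz": 0,"twist": 3},
  {"dx": 1.5,"dy": 1.7,"dz": 0,"twist": 3.99},
  {"dx": 1.5,"dy": 1.7,"dz": -0.3,"twist": 3.99},
])

```text
t: 54.55
tool_pos: [0.6121, 0.3398, 0.1314]
tool_rot: [-1.572, -2.7, -0.073]
contact_force: [-0.5, -0.4, 0.5]
opening: 0.0619
```

Emit:
jog_arm([
  {"dx": 0,"dy": 0,"dz": 0,"twist": 0},
])

```text
t: 54.68
tool_pos: [0.6098, 0.3389, 0.1279]
tool_rot: [-1.573, -2.696, -0.066]
contact_force: [-0.1, -0.3, -0.3]
opening: 0.0616
```

```bash
python3 -c "
from h import *
go(*rack2w(-.0015,.0115),.060,29.4);print(ctrl.get_obs()['q'])
"
```

```text
t 54.675 pos [0.6097 0.3375 0.1598] rack [-0.0022  0.0082] jaw 29.43 zax [ 0.004  0.046 -0.999] op 0.0616 F [-0.1 -0.3 -0.3]
  dx -0.017 dy 0.054 dz -1.664 twist -0.003
[ 0.38210091  0.25101894  1.51482894  0.04242212  1.35488394 -0.14067265]
```

Emit:
jog_arm([
  {"dx": -0.02,"dy": 0.06,"dz": -0.6,"twist": 0},
  {"dx": -0.02,"dy": 0.06,"dz": -1.2,"twist": 0},
  {"dx": -0.02,"dy": 0.06,"dz": -1.6,"twist": 0},
  {"dx": -0.02,"dy": 0.06,"dz": -1.65,"twist": 0},
  {"dx": -0.02,"dy": 0.06,"dz": -1.65,"twist": 0},
])

```text
t: 55.3
tool_pos: [0.6094, 0.3427, 0.0301]
tool_rot: [-1.575, -2.696, -0.068]
contact_force: [0.2, -0.9, -0.6]
opening: 0.0616
```

```bash
python3 -c "
from h import *
go(*rack2w(-.0015,.012),.060,29.4)
"
```

```text
t 55.3 pos [0.6092 0.3412 0.0621] rack [-0.0008  0.0117] jaw 29.4 zax [ 0.006  0.047 -0.999] op 0.0616 F [ 0.2 -0.9 -0.6]
  dx -0.013 dy -0.001 dz -0.035 twist 0.000
```

Good; squeeze while settling the last 2 mm.

Emit:
jog_arm([
  {"dx": -0.01,"dy": 0,"dz": -0.03,"twist": 0},
  {"dx": -0.01,"dy": 0,"dz": -0.03,"twist": 0},
  {"dx": -0.01,"dy": 0,"dz": -0.03,"twist": 0},
  {"dx": -0.01,"dy": 0,"dz": -0.03,"twist": 0},
  {"dx": -0.01,"dy": 0,"dz": -0.03,"twist": 0},
], gripper=255, newtons=40)

```text
t: 55.92
tool_pos: [0.6081, 0.3421, 0.0313]
tool_rot: [-1.574, -2.695, -0.064]
contact_force: [-9.0, -5.6, 13.1]
opening: 0.0172
```

Emit:
jog_arm([
  {"dx": 0.02,"dy": -0.04,"dz": 0,"twist": 0},
  {"dx": 0.05,"dy": -0.09,"dz": 0,"twist": 0},
  {"dx": 0.08,"dy": -0.14,"dz": 0,"twist": 0},
  {"dx": 0.1,"dy": -0.18,"dz": 0,"twist": 0},
  {"dx": 0.11,"dy": -0.2,"dz": 0,"twist": 0},
])

```text
t: 56.55
tool_pos: [0.6134, 0.3322, 0.0314]
tool_rot: [-1.572, -2.691, -0.067]
contact_force: [-7.5, 8.0, 2.0]
opening: 0.0175
```

```bash
python3 -c "
from h import *
go(*rack2w(-.0015,.0),.060,29.4)
"
```

```text
t 56.55 pos [0.6134 0.3306 0.0634] rack [-0.0023  0.0004] jaw 29.4 zax [ 0.001  0.049 -0.999] op 0.0175 F [-7.5  8.   2. ]
  dx 0.015 dy 0.001 dz -0.057 twist 0.000
```

Emit:
jog_arm([
  {"dx": 0,"dy": 0,"dz": 0,"twist": 0},
  {"dx": 0,"dy": 0,"dz": 0,"twist": 0},
  {"dx": 0,"dy": 0,"dz": 0,"twist": 0},
  {"dx": 0,"dy": 0,"dz": 0.4,"twist": 0},
  {"dx": 0,"dy": 0,"dz": 1.2,"twist": 0},
], gripper=70)

```text
t: 57.18
tool_pos: [0.6123, 0.3314, 0.1032]
tool_rot: [-1.571, -2.689, -0.062]
contact_force: [0.1, 0.3, 1.3]
opening: 0.0617
```

Emit:
jog_arm([
  {"dx": -0.5,"dy": -0.7,"dz": 1,"twist": 0},
  {"dx": -1.0,"dy": -1.4,"dz": 1.5,"twist": 0},
  {"dx": -1.6,"dy": -2.2,"dz": 1.5,"twist": 0},
  {"dx": -2.2,"dy": -3.0,"dz": 1.5,"twist": 0},
  {"dx": -2.8,"dy": -3.8,"dz": 1.5,"twist": 0},
])

```text
t: 57.8
tool_pos: [0.4466, 0.1053, 0.196]
tool_rot: [-1.573, -2.693, -0.065]
contact_force: [-0.0, -0.8, 1.7]
opening: 0.0621
```

Emit:
jog_arm([
  {"dx": -0.5,"dy": -0.7,"dz": 0,"twist": 0},
  {"dx": -0.7,"dy": -1.4,"dz": 0,"twist": 0},
  {"dx": -0.7,"dy": -1.4,"dz": 0,"twist": 0},
])

```text
t: 58.18
tool_pos: [0.4048, 0.0191, 0.1984]
tool_rot: [-1.582, -2.694, -0.067]
contact_force: [0.8, -0.3, 0.5]
opening: 0.0617
```

```bash
python3 - <<'E'
from h import *
d=snap('top');save(d,'zc.png',(155,85,375,235),3.6);save(d,'zd.png',(155,125,295,235),5.7)
s=snap('scene');save(s,'ze.png',(145,155,345,275),4)
v,u=np.mgrid[0:420,0:560]
X=np.stack([(u-d['cx'])/d['fx'],(v-d['cy'])/d['fy'],np.ones(u.shape)],-1)*d['range_z'][...,None]
W=(X@d['extrinsics'][:3,:3].T+d['extrinsics'][:3,3])[125:235,155:295].reshape(-1,3)
W=W[(W[:,2]>.074)&(W[:,2]<.086)];R=np.array([w2rack(p) for p in W]);R=R[(abs(R)<.05).all(1)];print(len(R),np.percentile(R,[2,50,98],axis=0).round(4))
E
```

```text
208 [[-0.0182 -0.0136]
 [-0.0016  0.0007]
 [ 0.016   0.014 ]]
```

View pics/zc.png

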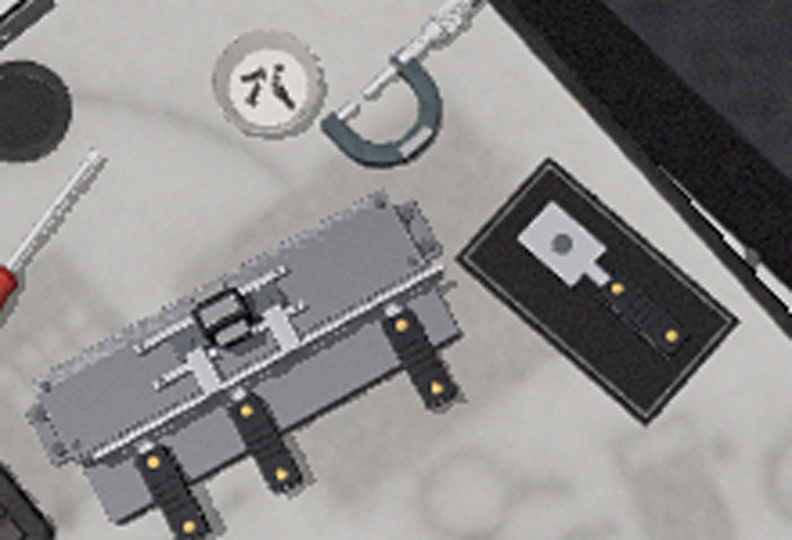

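View pics/zd.png

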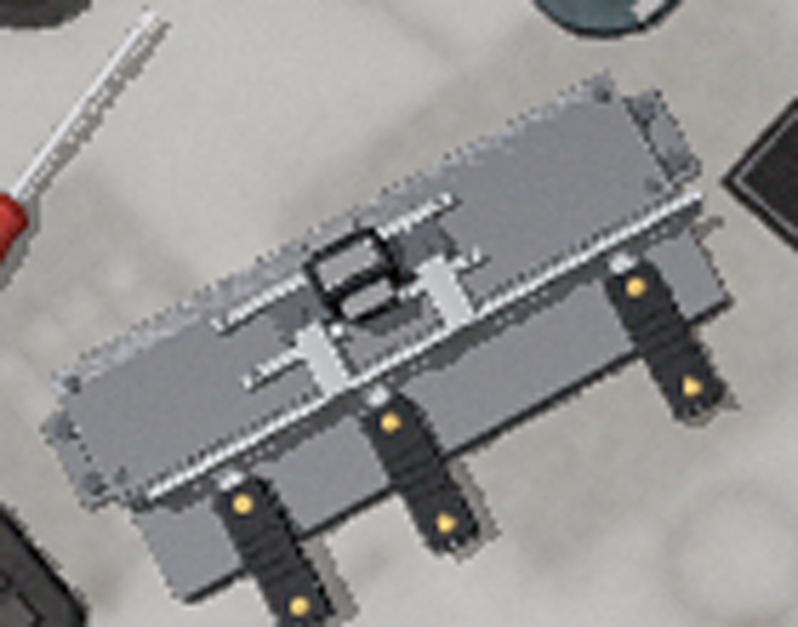

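View pics/ze.png

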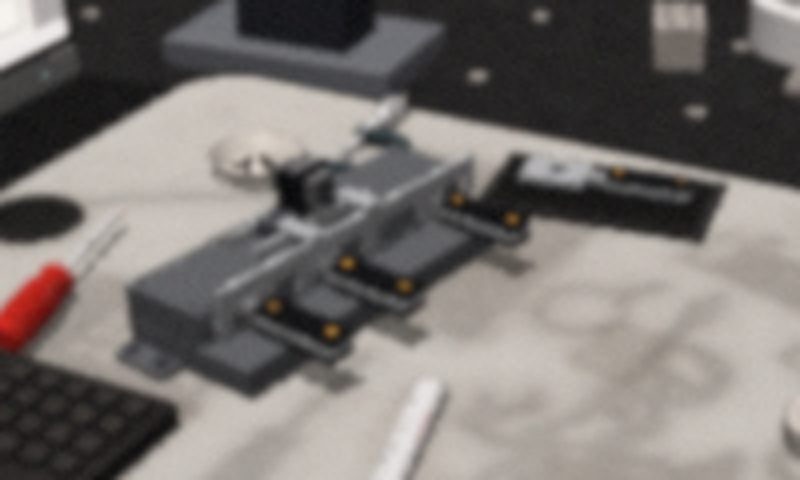

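```bash
python3 - <<'E'
from h import *
a=cv2.imread('pics/top0.png');d=dict(np.load('last_top.npz'));b=d['frame'][:,:,::-1]
def c(im): return np.float32(cv2.cvtColor(np.ascontiguousarray(im[158:192,200:242]),cv2.COLOR_BGR2GRAY))
w=cv2.createHanningWindow((42,34),cv2.CV_32F)
print(cv2.phaseCorrelate(c(a),c(b),w))
def e(im): return np.float32(cv2.cvtColor(np.ascontiguousarray(im[95:135,240:290]),cv2.COLOR_BGR2GRAY))
print(cv2.phaseCorrelate(e(a),e(b)), np.abs(c(a)-c(b)).mean(), np.abs(e(a)-e(b)).mean())
E
```

```text
((0.46153853854191595, -0.05411481804161866), 0.9889923884544843)
((-0.007598966806391161, 0.007840061742072635), 0.9855873355865479) 2.7464986 2.287
```

```bash
python3 - <<'E'
from h import *
a=cv2.imread('pics/top0.png');d=dict(np.load('last_top.npz'));b=d['frame'][:,:,::-1]
g=lambda im:cv2.cvtColor(np.ascontiguousarray(im),cv2.COLOR_BGR2GRAY).astype(np.float32)
A,B=g(a),g(b)
for y0,y1,x0,x1 in((158,192,200,242),(160,182,205,228),(165,185,224,242)):
    print(cv2.phaseCorrelate(A[y0:y1,x0:x1],B[y0:y1,x0:x1]))
    T=A[y0:y1,x0:x1];best=[]
    for s in np.arange(-1.5,1.6,.1):
        # shift along the rack y in image: rack +y = world(-.49,.87)-> image dx=-.87*s, dy=+.49*s
        M=np.float32([[1,0,-.87*s],[0,1,.49*s]]);S=cv2.warpAffine(A,M,(560,420),flags=cv2.INTER_CUBIC)[y0:y1,x0:x1];best.append((np.mean((S-B[y0:y1,x0:x1])**2),round(s,1)))
    print(min(best))
E
```

```text
((0.5390345364263993, -0.0028443483548628024), 1.0102842738598954)
(np.float32(25.015406), np.float64(0.0))
((0.017384913372641364, 0.01835155099861474), 0.9659319215764602)
(np.float32(15.466403), np.float64(0.0))
((-0.045979274020806926, 0.13925545261001737), 0.9600136778420872)
(np.float32(23.11389), np.float64(0.0))
```

The comb head is back exactly at its locked position, so I'm handing in the job.

```bash
python3 -c "
from station import ctrl
print(ctrl.finish_job())"
```

```text
the job is handed in; nothing more can be done
None
```

I exchanged the gauges and handed the job in at about 58 s of simulated time. I unlocked the rack, laid the 33 mm gauge on the mat, pushed the 48, 38 and 28 mm gauges home in their slots, and locked the rack again.

**What the last pictures showed**
- **Gauges in the rack:** just before locking, all three handle centres measured 71.9–72.0 mm in front of the rack origin. The nominal home value is 71.5 mm, and the 33 mm gauge measured 72.1 mm in its slot at the start. They had not moved in the last picture.
- **33 mm gauge:** it lies flat, wholly inside the mat's border.
- **Lock comb:** the head matches its starting picture with no measurable shift. The width over the buttons measured about 34 mm, against 35 mm at the start, so I take them to be out. One wider image comparison gave a 0.5-pixel shift, but the finer ones gave about zero.
- **Bystanders:** the micrometer and the screwdriver look untouched. I did not measure the dial gauge or the other tools again at the end.

**What went wrong on the way**
- **Fingertip height:** the fingertips sat about 32 mm above the reported TCP, so the first squeeze on the head closed on air. I measured the offset by touching the head top and allowed for it from then on.
- **Hard push:** one extra push on the end of the 48 mm gauge reached about 48 N horizontally and 39 N vertically, made with the fingers. The gauge was already home and did not move.
- **Tool tilt:** turning the last joint to its limit tilted the tool by about 20°. I removed most of it in free space by going to the limits of joint 6 and of the reach. During that, joint 3 read 0.055 against its stated lower limit of 0.06. I don't know whether that counts as passing the range.
- **28 mm gauge:** it was knocked aside during the run, so I found it again in the picture before picking it up.

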